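# Roll the new facing down on the soldering board

### The arm

A 7-joint arm with a two-finger parallel gripper is mounted at the origin on the work surface. World frame = base frame: x ahead of the robot, y to its left, z up, the work surface at z = 0. Lengths are in m, angles in rad, forces in N, time in s.
With the tool pointing down it reaches from about 0.425 to 0.875 m from the base axis. Payload 9.9 kg.
Tool frame: the origin (TCP) lies between the finger pads; the fingertips stand 19 mm ahead of it and the grasp point (between the pads) is the TCP; z points along the fingers, y is the direction in which the jaws open and shut (so a half turn about z gives the same grasp; the last joint's range is limited). The gripper opens to 85 mm and grips with 20 to 120 N. Pads are 22 mm wide; open, the fingers measure 114 mm over their backs; the gripper's body (76 mm by 85 mm) begins 54 mm behind the grasp point. The pads swing forward as they close: fully open they stand 13 mm farther back than shut.
Start: joints at [1.254, 0.576, 0.025, 1.437, -0.015, 1.129, -0.057], TCP at [0.156, -0.657, 0.25] pointing down, gripper open.
Joint ranges: [-2.76, 2.76], [-0.34, 2.15], [-1.52, 1.57], [0.19, 2.46], [-1.09, 4.23], [0.17, 1.99], [-2.82, 2.82]. Speed limits (rad/s): [2.22, 2.22, 3.01, 3.01, 3.14, 3.14, 3.14].

### API

Orientations are given as a unit quaternion [w, x, y, z].
In Python, from cell import * gives the robot as it stands.
- The arm moves only by the tool move_arm, never from a script. Its argument "moves" is a list that holds one entry, the list of rows, each a list of 5 numbers: the finger opening in mm, from 0 to 85.4, then the shift along the world's x, y, z in mm, then the turn about the world's z in degrees. A call has 1 to 12 rows; each row is the pose to reach, as a shift and turn from the pose commanded when the call began; what a row does not reach only later rows make up. A row lasts 1/10 s, in which the tool goes at most 50 mm and 8.59 degrees, less where a joint would pass 70% of its speed; a pose out of reach is approached as far as the arm can. A call with a gripper value outside its range is refused whole. The fingers move at their own pace and stop on an object; "force" is the grip in N (left out, the last holds). Time passes only in rows, so rows that repeat a pose let the fingers close. It gives the time, the measured TCP pose, the force and the opening at its end, in the units of the state.
- read_state(): the state, without advancing time (a new reading comes with each control period).
- grab_frame(name): name is "scene" or "side" or "wrist"; returns the picture (400x640x3 uint8, blue, green, red); there is no depth.
- get_calibration(name): a dict with "intrinsics" (3x3 intrinsics, pixels), "view" (4x4, takes a point from world to camera coordinates); the wrist camera has in their place "tool_from_camera" (4x4, takes a point from camera to tool coordinates, whose origin is the TCP and whose axes are the flange's). Camera axes: x right, y up, looking along -z (the intrinsics and any distortion apply to the point x, -y, -z); pixel columns grow to the right and rows downward; lengths in m; the calibration is good to about 2 mm. The wrist camera is an equidistant fisheye: a pixel r from the principal point sees the ray r / f radians off the axis. A picture is of the moment at which its call begins: read the wrist's pose just before it. get_calibration takes no time and is no camera call.
- close_job(): hands the job in, once; it reports no verdict.
The state is a dict: "time_s": time; "joint_pos": joint angles; "qd": joint speeds; "tau": joint torques, N m; "ee_pos": TCP position; "orientation": TCP orientation; "ft_force": force on the tool from outside, world axes, zero at the start; "wrist_torque": the same for the moment, N m; "finger_gap": finger opening in m.
Only numpy, scipy, OpenCV 4.12 (cv2) and the standard library are available. Lean on these libraries where they do the work, as an engineer would, in place of code of your own. Each camera call takes 0.05 s, during which the arm holds its last target.

### The job

Take the hand roller from its stand and roll down the white facing of the soldering board: set the drum on the strip at the yellow end and roll in one stroke to the black end, with a steady push of about 12 N (never over 20 N) and without lifting off on the way, so that all five strips are pressed fully home. Touch the board with the roller only, leave the other things on the bench alone, and at the end put the roller back in its stand, upright, and let go.

Things in the scene. Friction and masses are not known exactly. Their poses are not given: they have to be found in the camera images.
- board: soldering board, fixed: wooden tray 130 x 196 x 10 mm; origin centre of its underside on the bench, z up, y along its long side. On it, on four soft rubber feet, lies a dark bed 108 (x) x 170 mm (y), with five white strips side by side along y. The bed gives about 1 mm per 7 N, stands up to 7 mm higher or lower than nominal and slopes up to 0.06 rad along y about its middle (unknown)
- strip1 (a joint): how far strip1 (yellow end) has been pushed down into the bed, m: 0 = fully proud, 0.004 = home. A strip starts to go down at about 7 N, stays where it is pushed, and stops hard when home
- strip2 (a joint): the same for strip2
- strip3 (a joint): the same for strip3
- strip4 (a joint): the same for strip4
- strip5 (a joint): the same for strip5 (black end)
- roller: hand roller, about 420 g: black rubber drum, 40 mm diameter, 72 mm long, turning about the roller's y, so it rolls along x; blue yoke plate 74 (x) x 92 mm (y), 44 to 54 mm above the origin; on it a blue grip bar with a yellow middle, 30 mm thick (x), 92 mm long (y), 54 to 102 mm above the origin. Steel cheeks at y = +-42 mm, from 6 mm up. Origin: lowest point of the drum, mid-length; z up
- drum (a joint): angle the drum has turned against the roller's frame, rad, 0 at the start, either sign
- stand: roller stand, fixed: base 84 x 100 x 6 mm with two upright rails along y (76 mm long, at x = +-32 mm, 10 mm thick, tops 56 mm above the bench). Origin centre of its underside, z up. The roller's yoke rests across both rail tops, drum hanging between them (gap 54 mm), drum axis along the stand's y; the roller's origin is then 12 mm above the stand's
- tape_roll: bystander: roll of yellow tape, 84 mm diameter, 25 mm high, lying flat; origin centre of underside
- heat_pad: bystander: round grey-white soldering pad, 96 mm diameter, 14 mm thick, with two short pins (35 mm high); origin centre of underside
- flux_jar: bystander: small amber jar, 52 mm diameter, 45 mm high; origin centre of underside
- screwdriver: bystander: screwdriver lying on the bench; its length is along its x
- yellow_end (a point): nominal centre of strip1's top when home: on the board at y = +60 mm, 52 mm up (the true height differs as the bed does). Strips lie at 30 mm pitch from here: strip2 at y = +30, strip3 at 0, strip4 at -30 mm. Each is 100 (x) x 28.5 (y) x 6 mm; proud, its top is 4 mm higher. A yellow lip (top 2 mm lower) lies beyond, at y = +81 mm
- black_end (a point): the same for strip5, at y = -60 mm, with a black lip beyond at y = -81 mm. The two points are fixed to the tray: they do not show the bed's slope, height or give
There are look-alikes about, which are no part of the job. Of the things that look like the roller, the largest one is meant.

How it is judged:
On the way, in this order (a step that is already met when the one before it is completed fails the run):
1. strip1 at the yellow end is pressed home while strip3 and strip5 still stand proud (value of joint strip1 above 0.0033 m and value of joint each of strip3, strip5 below 0.002 m), for 0.1 s.
2. strip3 is pressed home while strip5 still stands proud (value of joint strip3 above 0.0033 m and value of joint strip5 below 0.002 m), for 0.1 s.
3. strip5 is pressed home, the drum having rolled at least 3 rad (value of joint strip5 above 0.0033 m and (value of joint drum above 3 rad or value of joint drum below -3 rad)), for 0.1 s.
At the end, for the whole second after the job is handed in: all five strips are pressed at least 3.3 mm of their 4 mm down, and the roller is at rest in its stand, released, upright within 0.08 rad, its yoke on both rails (height within 4 mm) and centred within 10 mm across and 20 mm along the rails (value of joint each of strip1, strip2, strip3, strip4, strip5 above 0.0033 m and x of roller in the frame of stand between -0.01 and 0.01 m and y of roller in the frame of stand between -0.02 and 0.02 m and z of roller in the frame of stand between 0.008 and 0.016 m and angle between roller's own z axis and vertical below 0.08 rad and linear speed of roller below 0.02 m/s); the robot touches nothing.
It fails at once if the roller bears on the board with more than 22 N (contact force between roller and board above 22 N).
It fails at once if after strip1 is home and before strip5 is, the roller is lifted until its drum is over 82 mm above the bench (14 mm or more off the facing) (value of joint strip1 above 0.0033 m and value of joint strip5 below 0.0033 m and z of roller in the frame of board above 0.082 m).
It fails at once if the fingers or the arm touch the board (contact force between any of the fingers, the arm and board above 0.5 N).
It fails at once if a bystander is moved (distance of any of tape_roll, heat_pad, flux_jar, screwdriver from where it was at the start of the episode above 0.015 m).
It also fails if it takes over 70 s, if anything falls off the work surface, if the arm or the gripper's body presses on something with over 40 N, if the wrist force passes 120 N, or if a joint passes its speed limit or range.

## Working session

There is one attempt and no reset: what is moved stays moved. The work goes in short steps, Python scripts to look and compute and a tool call to move; the robot and the scene stay as the last step left them, time stands still between calls to the robot, and variables do not carry over. Pictures are saved under pics/ and viewed, and the job is handed in when it is done.

Besides the shell and the picture viewer there is one more tool, called after "Call:" as a command line: name --argument value ..., lists and objects as JSON in quotes. move_arm: Moves the arm, as the interface text tells. Its arguments: {"type":"object","properties":{"moves":{"type":"array","items":{"type":"array","items":{"type":"array","items":{"type":"number"}}}},"force":{"type":"number"}},"required":["moves"]}

```bash
ls; mkdir -p pics
python3 - <<'E'
from cell import *
import cv2
s=read_state(); print(s)
for n in ["scene","side","wrist"]:
    f=grab_frame(n); cv2.imwrite(f"pics/{n}0.png",f)
    print(n,get_calibration(n))
E
```

```text
pics
{'time_s': 0.0, 'joint_pos': array([ 1.25419129,  0.57654218,  0.02482175,  1.43793638, -0.01500758,
        1.12897427, -0.05652   ]), 'qd': array([ 7.55702851e-04, -3.77958013e-04, -1.85233714e-05, -1.32963697e-03,
       -4.94957449e-04, -1.11755608e-03, -5.56366167e-04]), 'tau': array([ 5.56780415e-04, -7.65757942e+01,  2.25066036e+00, -2.85966861e+01,
        1.53572776e-02,  1.27852024e-02,  2.38015184e-05]), 'ee_pos': array([ 0.15565021, -0.65636869,  0.24942533]), 'orientation': array([-8.27648606e-04,  9.93230829e-01,  1.16154289e-01, -1.31612635e-04]), 'ft_force': array([-0.70772918, -0.20316825, -0.37079949]), 'wrist_torque': array([-0.03652506,  0.00595591, -0.00819109]), 'finger_gap': 0.08510061983375831}
scene {'intrinsics': array([[477.23100429,   0.        , 317.58000542],
       [  0.        , 477.23100429, 196.27688779],
       [  0.        ,   0.        ,   1.        ]]), 'view': array([[-0.51647463,  0.85623536,  0.01072201,  0.22466103],
       [-0.44173221, -0.27713437,  0.85326971,  0.18058457],
       [ 0.73357113,  0.4359559 ,  0.52135961, -1.83861644],

[... 329 characters left out ...]
0.69912748,  0.69113858, -0.09726099],
       [-0.16839463,  0.67032924,  0.72270462, -1.01573312],
       [ 0.        ,  0.        ,  0.        ,  1.        ]])}
wrist {'intrinsics': array([[309.70691629,   0.        , 316.42448686],
       [  0.        , 309.70691629, 193.76160249],
       [  0.        ,   0.        ,   1.        ]]), 'tool_from_camera': array([[-1.06432466e-03,  9.63961900e-01,  2.66038197e-01,
         6.63017234e-02],
       [ 9.99999420e-01,  1.07045503e-03,  1.21960618e-04,
         7.08671035e-04],
       [-1.67216537e-04,  2.66038172e-01, -9.63962480e-01,
        -1.23099421e-01],
       [ 0.00000000e+00,  0.00000000e+00,  0.00000000e+00,
         1.00000000e+00]])}
```

View pics/scene0.png

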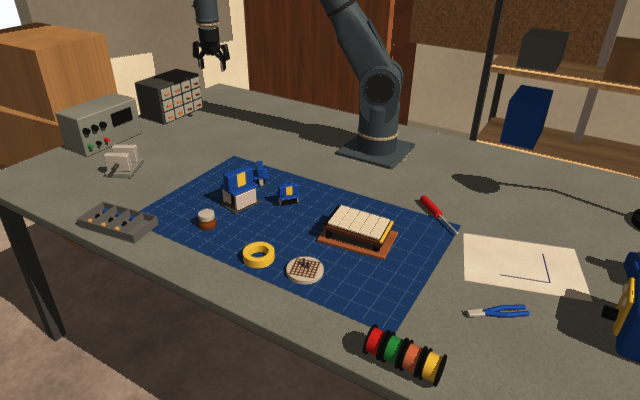

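View pics/side0.png

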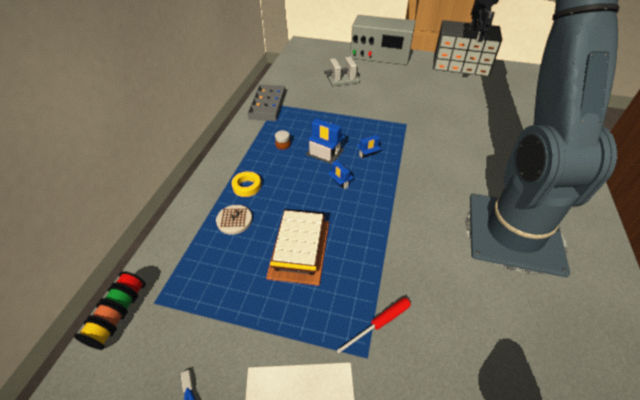

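View pics/wrist0.png

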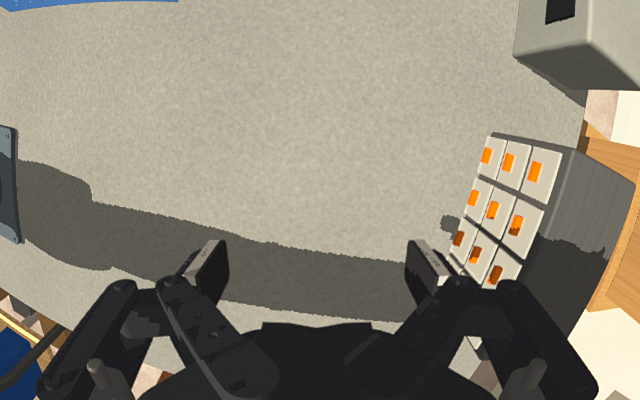

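The scene view shows three blue/yellow roller-like things: (240,185), which is large and in a light stand, (262,173), small, and (288,193), small. The same three in the side view are at (325,140), (370,147) and (341,176). The empty white stand at scene (122,160) is another decoy. The largest roller is the one at (240,185). Next I'll check it in a crop and get rough positions.

```bash
cat > h.py <<'E'
import numpy as np, cv2
from cell import *
def R_of(q):
    w,x,y,z=q
    from scipy.spatial.transform import Rotation as R
    return R.from_quat([x,y,z,w]).as_matrix()
def ray(name,px,state=None):
    c=get_calibration(name); K=c["intrinsics"]; u,v=px
    if name!="wrist":
        d=np.array([(u-K[0,2])/K[0,0],-(v-K[1,2])/K[1,1],-1.])
        V=c["view"]; R=V[:3,:3]; o=-R.T@V[:3,3]; d=R.T@d
    else:
        a=np.array([(u-K[0,2]),(v-K[1,2])]); r=np.linalg.norm(a); th=r/K[0,0]
        d=np.array([np.sin(th)*a[0]/r,-np.sin(th)*a[1]/r,-np.cos(th)])
        T=c["tool_from_camera"]; Rt=R_of(state["orientation"])
        o=state["ee_pos"]+Rt@T[:3,3]; d=Rt@T[:3,:3]@d
    return o,d/np.linalg.norm(d)
def onz(name,px,z,state=None):
    o,d=ray(name,px,state); return o+d*(z-o[2])/d[2]
def tri(rays):
    A=np.zeros((3,3));b=np.zeros(3)
    for o,d in rays:
        P=np.eye(3)-np.outer(d,d);A+=P;b+=P@o
    p=np.linalg.solve(A,b)
    return p,[np.linalg.norm((np.eye(3)-np.outer(d,d))@(p-o))*1000 for o,d in rays]
def proj(name,p,state=None):
    c=get_calibration(name);K=c["intrinsics"]; p=np.asarray(p,float)
    if name!="wrist":
        q=c["view"][:3,:3]@p+c["view"][:3,3]
        return K[0,0]*q[0]/-q[2]+K[0,2],K[1,1]*-q[1]/-q[2]+K[1,2]
    T=c["tool_from_camera"];Rt=R_of(state["orientation"])
    q=Rt.T@(p-state["ee_pos"]);q=T[:3,:3].T@(q-T[:3,3])
    r=np.hypot(q[0],q[1]);th=np.arctan2(r,-q[2])
    return K[0,0]*th*q[0]/r+K[0,2],K[0,0]*th*-q[1]/r+K[1,2]
E
python3 - <<'E'
from h import *
np.set_printoptions(precision=3,suppress=True)
a=cv2.imread("pics/scene0.png");b=cv2.imread("pics/side0.png")
c1=cv2.resize(a[150:260,190:410],None,fx=3.6,fy=3.6,interpolation=cv2.INTER_CUBIC)
c2=cv2.resize(b[110:290,210:400],None,fx=3.2,fy=3.2,interpolation=cv2.INTER_CUBIC)
cv2.imwrite("pics/c1.png",c1);cv2.imwrite("pics/c2.png",c2)
for n,p,q in [("roller",(238,175),(323,130)),("small1",(262,170),(370,145)),("small2",(288,190),(341,174)),("board",(360,225),(300,235))]:
    print(n,onz("scene",p,.06),onz("side",q,.06),tri([ray("scene",p),ray("side",q)]))
E
```

```text
roller [ 0.524 -0.245  0.06 ] [ 0.595 -0.238  0.06 ] (array([ 0.583, -0.191,  0.1  ]), [np.float64(3.460366419426884), np.float64(3.4603664194267836)])
small1 [ 0.456 -0.2    0.06 ] [ 0.433 -0.2    0.06 ] (array([ 0.435, -0.217,  0.046]), [np.float64(0.32306340058095856), np.float64(0.32306340058101235)])
small2 [ 0.517 -0.057  0.06 ] [ 0.493 -0.046  0.06 ] (array([ 0.496, -0.069,  0.043]), [np.float64(3.231114804873809), np.float64(3.23111480487375)])
board [0.567 0.214 0.06 ] [0.544 0.198 0.06 ] (array([0.546, 0.199, 0.049]), [np.float64(7.273396311157373), np.float64(7.273396311157361)])
```

View pics/c1.png

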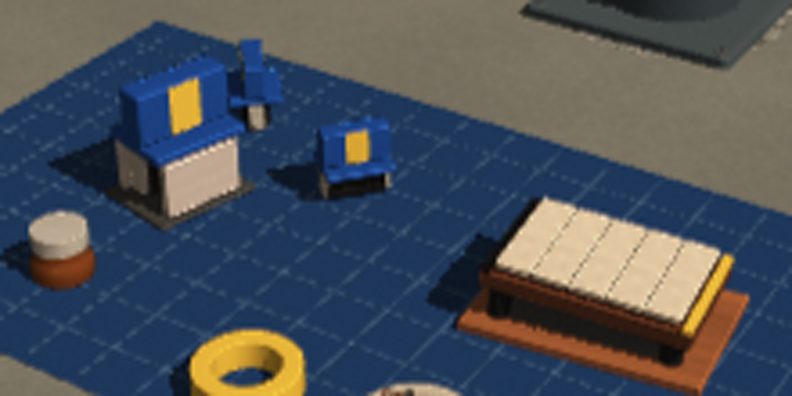

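View pics/c2.png

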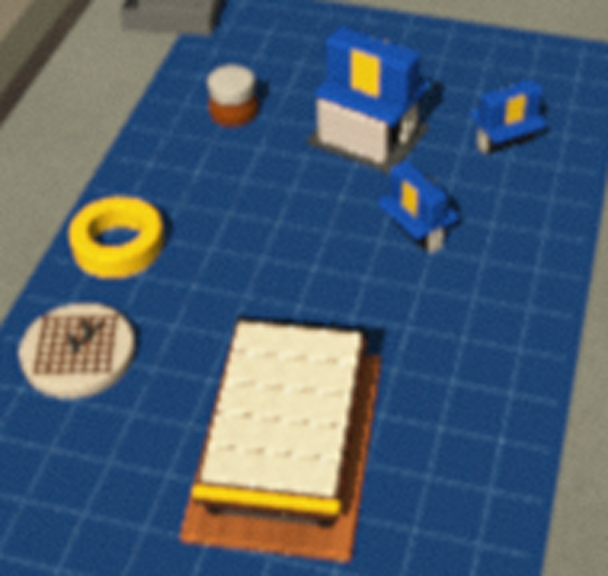

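The crops confirm it: the big roller sits in the stand at scene (240,185), and the other two are clearly smaller. The board's yellow end is toward +y. I'll move to look from above.

Call:
move_arm --moves '[[[85, 40, 40, 5, 0], [85, 75, 75, 10, 0], [85, 110, 110, 15, 0], [85, 145, 145, 20, 0], [85, 180, 180, 25, 0], [85, 215, 215, 30, 0], [85, 250, 250, 35, 0], [85, 285, 285, 40, 0], [85, 320, 320, 45, 0], [85, 355, 355, 50, 0], [85, 390, 390, 50, 0], [85, 390, 390, 50, 0]]]'

```text
time_s: 1.35
ee_pos: [0.5506, -0.2594, 0.2999]
orientation: [-0.002, 0.993, 0.121, 0.001]
ft_force: [-0.2, 0.8, 0.5]
finger_gap: 0.0849
```

Run:
```python
from h import *
import pickle
s=read_state();f=grab_frame("wrist");cv2.imwrite("pics/w1.png",f);pickle.dump(s,open("w1.pkl","wb"));print(s["ee_pos"],s["orientation"],s["time_s"])
```

```text
[ 0.55061295 -0.25937468  0.29989597] [-0.00186811  0.99263339  0.12113501  0.00133506] 1.35
```

View pics/w1.png

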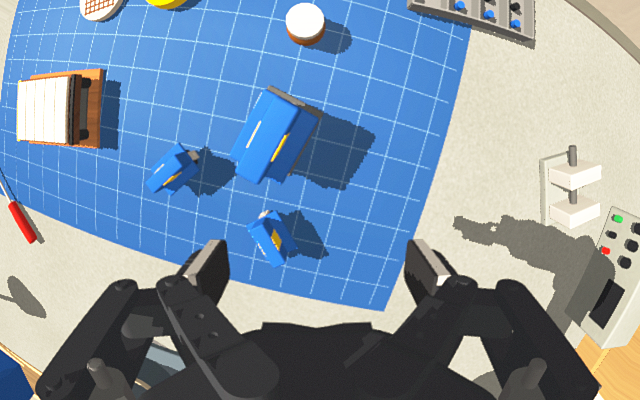

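Wrist view 1: the big roller's bar top is at about (255,120) with its yellow middle at (280,150). The small decoys are at (172,170) and (270,238), and the board is at (60,110). I'll take a second viewpoint.

Call:
move_arm --moves '[[[85, 0, 40, 0, 0], [85, 0, 80, 0, 0], [85, 0, 120, 0, 0], [85, 0, 150, 0, 0], [85, 0, 150, 0, 0]]]'

```text
time_s: 1.9
ee_pos: [0.5454, -0.1128, 0.3004]
orientation: [-0.001, 0.993, 0.119, 0.0]
ft_force: [-0.7, -1.0, 0.1]
finger_gap: 0.0853
```

Run:
```python
from h import *
import pickle
s=read_state();f=grab_frame("wrist");cv2.imwrite("pics/w2.png",f);pickle.dump(s,open("w2.pkl","wb"));print(s["ee_pos"],s["orientation"],s["time_s"])
g=cv2.imread("pics/w1.png")
cv2.imwrite("pics/c3.png",np.hstack([cv2.resize(g[70:210,210:350],(400,400),interpolation=cv2.INTER_CUBIC),cv2.resize(f[70:210,340:480],(400,400),interpolation=cv2.INTER_CUBIC)]))
```

```text
[ 0.54540932 -0.11284376  0.30039818] [-9.52961327e-04  9.92932711e-01  1.18674847e-01  6.48641006e-05] 1.9
```

View pics/w2.png

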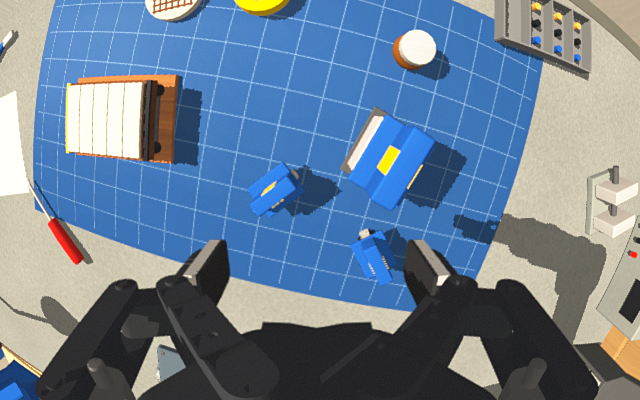

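View pics/c3.png

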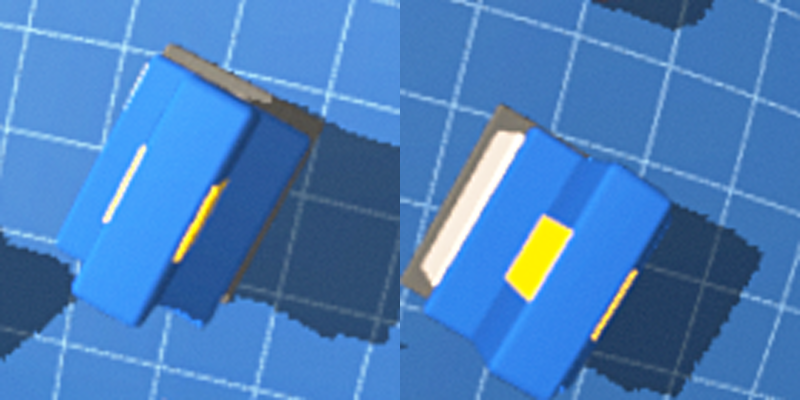

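Run:
```python
from h import *
import pickle
np.set_printoptions(precision=4,suppress=True)
s1=pickle.load(open("w1.pkl","rb"));s2=pickle.load(open("w2.pkl","rb"))
k=400/140
A=[(184,78),(250,115),(138,325),(74,290)]
B=[(217,165),(270,206),(148,398),(88,372)]
P=[]
for a,b in zip(A,B):
    pa=(210+a[0]/k,70+a[1]/k);pb=(340+b[0]/k,70+b[1]/k)
    p,r=tri([ray("wrist",pa,s1),ray("wrist",pb,s2)]);P.append(p);print(p,r[0], onz("wrist",pa,.114,s1),onz("wrist",pb,.114,s2))
P=np.array(P);print("c",P.mean(0))
d=(P[0]+P[1]-P[2]-P[3])/2;print(np.linalg.norm(d),np.degrees(np.arctan2(d[1],d[0])))
e=(P[0]+P[3]-P[1]-P[2])/2;print(np.linalg.norm(e),np.degrees(np.arctan2(e[1],e[0])))
# subpixel-scale crop of the stand base & board
f=cv2.imread("pics/w2.png")
cv2.imwrite("pics/c4.png",cv2.resize(f[60:180,40:220],None,fx=4.4,fy=4.4,interpolation=cv2.INTER_CUBIC))
```

```text
[ 0.6191 -0.2     0.1156] 0.2510333382682377 [ 0.6188 -0.1998  0.114 ] [ 0.6194 -0.2005  0.114 ]
[ 0.611  -0.2252  0.1132] 0.2727490002341896 [ 0.6113 -0.2252  0.114 ] [ 0.6107 -0.2248  0.114 ]
[ 0.5276 -0.202   0.1091] 0.2550767463440608 [ 0.5287 -0.2026  0.114 ] [ 0.5292 -0.2003  0.114 ]
[ 0.5338 -0.1758  0.1101] 1.1255571486141078 [ 0.536  -0.1767  0.114 ] [ 0.5336 -0.175   0.114 ]
c [ 0.5729 -0.2007  0.112 ]
0.08771577515578756 -15.681549349238281
0.02667824935151071 74.50088029236879
```

View pics/c4.png

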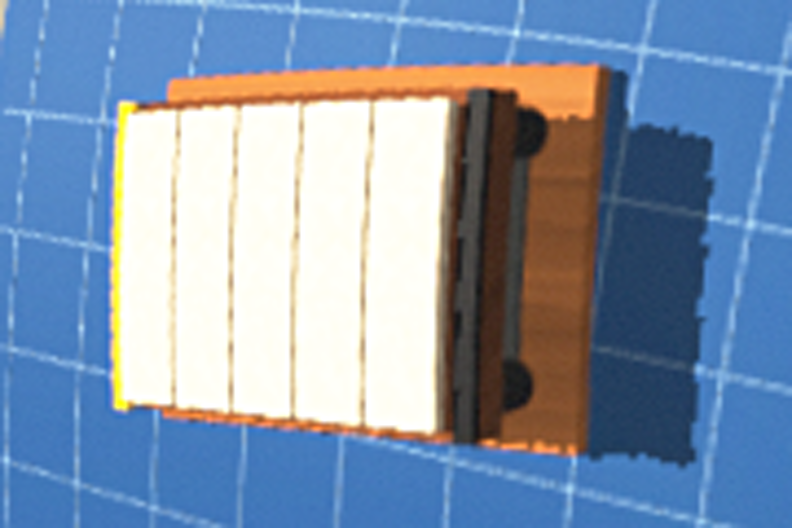

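The bar top triangulates to (0.573,-0.201,0.112). That fits the expected 0.114, with a size of about 88x27 mm and the long axis at -15.6°. Crop c4 shows the board with its strips, the yellow lip at left (x≈125) and the black lip at x≈475. I'll view the board from two places.

Call:
move_arm --moves '[[[85, 0, 40, 0, 0], [85, 0, 80, 0, 0], [85, 0, 120, 0, 0], [85, 0, 160, 0, 0], [85, 0, 200, 0, 0], [85, 0, 240, 0, 0], [85, 0, 240, 0, 0]]]'

```text
time_s: 2.65
ee_pos: [0.5455, 0.1275, 0.3001]
orientation: [-0.001, 0.993, 0.119, -0.0]
ft_force: [0.4, -0.9, 0.2]
finger_gap: 0.0848
```

Run:
```python
from h import *
import pickle
s=read_state();f=grab_frame("wrist");cv2.imwrite("pics/w3.png",f);pickle.dump(s,open("w3.pkl","wb"));print(s["ee_pos"],s["orientation"],s["time_s"])
```

```text
[0.54549457 0.1275343  0.30006405] [-1.23708746e-03  9.92920162e-01  1.18777188e-01 -2.28916634e-05] 2.65
```

Call:
move_arm --moves '[[[85, 0, 40, 0, 0], [85, 0, 80, 0, 0], [85, 0, 120, 0, 0], [85, 0, 150, 0, 0], [85, 0, 150, 0, 0]]]'

```text
time_s: 3.2
ee_pos: [0.5457, 0.2755, 0.2997]
orientation: [-0.001, 0.993, 0.118, -0.0]
ft_force: [0.8, 0.5, -0.5]
finger_gap: 0.0852
```

Run:
```python
from h import *
import pickle
s=read_state();f=grab_frame("wrist");cv2.imwrite("pics/w4.png",f);pickle.dump(s,open("w4.pkl","wb"));print(s["ee_pos"],s["orientation"],s["time_s"])
g=cv2.imread("pics/w3.png")
cv2.imwrite("pics/w34.png",cv2.resize(np.vstack([g[0:240],f[0:240]]),(800,600)))
```

```text
[0.54573005 0.27548165 0.29967665] [-6.41562234e-04  9.93069180e-01  1.17529081e-01 -3.27380848e-04] 3.2
```

View pics/w34.png

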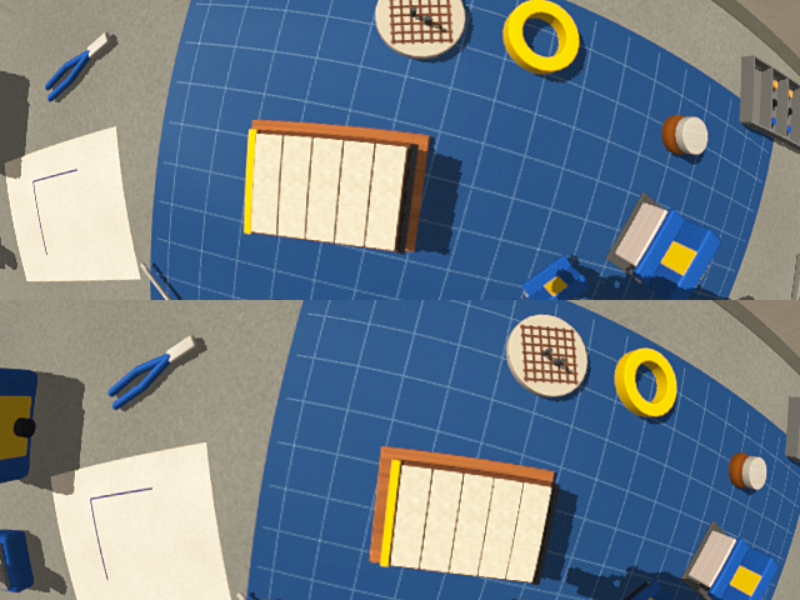

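```bash
cat > corners.py <<'E'
from h import *
import pickle
np.set_printoptions(precision=4,suppress=True)
def quad(f):
    hsv=cv2.cvtColor(f,cv2.COLOR_BGR2HSV)
    roi=np.zeros(f.shape[:2],np.uint8);roi[80:215,150:460]=1
    m=((hsv[...,1]<70)&(hsv[...,2]>150)&(roi>0)).astype(np.uint8)
    m=cv2.morphologyEx(m,cv2.MORPH_CLOSE,np.ones((7,7)))
    n,l,st,_=cv2.connectedComponentsWithStats(m)
    i=1+np.argmax(st[1:,4]);m=(l==i).astype(np.uint8)
    c=max(cv2.findContours(m,cv2.RETR_EXTERNAL,cv2.CHAIN_APPROX_NONE)[0],key=cv2.contourArea)[:,0,:]
    q=cv2.approxPolyDP(c,0.04*len(c),True)[:,0,:]
    assert len(q)==4,q
    # refine: fit lines in each side, intersect
    lines=[]
    for k in range(4):
        a=q[k].astype(float);b=q[(k+1)%4].astype(float)
        L=np.linalg.norm(b-a);u=(b-a)/L
        t=(c-a)@u;d=(c-a)@np.array([-u[1],u[0]])
        sel=(np.abs(d)<3)&(t>.08*L)&(t<.92*L)
        lines.append(cv2.fitLine(c[sel].astype(np.float32),cv2.DIST_HUBER,0,.01,.01).ravel())
    out=[]
    for k in range(4):
        A=lines[k-1];B=lines[k]
        M=np.array([[A[0],-B[0]],[A[1],-B[1]]]);t=np.linalg.solve(M,[B[2]-A[2],B[3]-A[3]])
        out.append((A[2]+A[0]*t[0],A[3]+A[1]*t[0]))
    o=np.array(out);cen=o.mean(0);ang=np.arctan2(o[:,1]-cen[1],o[:,0]-cen[0])
    return o[np.argsort(ang)]  # TL,TR,BR,BL
if __name__=="__main__":
    V=[]
    for n in ["w3","w4"]:
        V.append((quad(cv2.imread(f"pics/{n}.png")),pickle.load(open(n+".pkl","rb"))));print(V[-1][0])
    P=[]
    for k in range(4):
        p,r=tri([ray("wrist",q[k],s) for q,s in V]);P.append(p);print(p,r[0])
    P=np.array(P);print("c",P.mean(0))
    yv=(P[0]+P[3]-P[1]-P[2])/2;print("len",np.linalg.norm(yv),"yaw of +y",np.degrees(np.arctan2(yv[1],yv[0])),"slope",yv[2]/np.linalg.norm(yv[:2]))
    xv=(P[0]+P[1]-P[2]-P[3])/2;print("wid",np.linalg.norm(xv),np.degrees(np.arctan2(xv[1],xv[0])),xv[2])
E
python3 corners.py
```

```text
[[198.3807 106.1825]
 [323.8676 116.9637]
 [313.9032 199.0996]
 [201.4367 183.7241]]
[[321.612  132.0675]
 [440.1982 149.594 ]
 [427.2127 214.    ]
 [312.0543 214.    ]]
[0.5874 0.2792 0.0745] 0.33501103664868326
[0.6043 0.1329 0.0642] 0.33539845115066796
[0.5138 0.1219 0.0646] 6.921176687778548
[0.4869 0.2661 0.0548] 2.371482266337844
c [0.5481 0.2    0.0645]
len 0.14684405511512735 yaw of +y 98.55305772113581 slope 0.0015481004582265198
wid 0.09673700232496076 7.190983806768001 0.009690705223412983
```

```bash
sed -i 's/roi\[80:215,150:460\]/roi[80:240,190:460]/' corners.py; python3 corners.py
python3 - <<'E'
from h import *
from corners import quad
for n,(x,y) in [("w3",(180,90)),("w4",(290,110))]:
    f=cv2.imread(f"pics/{n}.png");c=cv2.resize(f[y:y+130,x:x+170],None,fx=4.5,fy=4.5,interpolation=cv2.INTER_CUBIC)
    for q in quad(f): cv2.circle(c,(int((q[0]-x+.5)*4.5),int((q[1]-y+.5)*4.5)),3,(0,0,255),-1)
    cv2.imwrite(f"pics/{n}c.png",c)
E
```

```text
[[198.3807 106.1825]
 [323.8676 116.9637]
 [313.9032 199.0996]
 [201.4367 183.7241]]
[[321.612  132.0675]
 [440.2002 149.5943]
 [425.0176 224.6633]
 [312.33   211.6359]]
[0.5874 0.2792 0.0745] 0.33501103664868326
[0.6043 0.1329 0.0642] 0.3351888500348174
[0.5064 0.1211 0.064 ] 0.10946789926937389
[0.488  0.2664 0.0531] 0.8877551690708823
c [0.5465 0.1999 0.064 ]
len 0.14681413628014778 yaw of +y 96.8885674374189 slope -0.0022793752269227767
wid 0.1000392494639544 7.0909361280722525 0.010762955722813012
```

View pics/w3c.png

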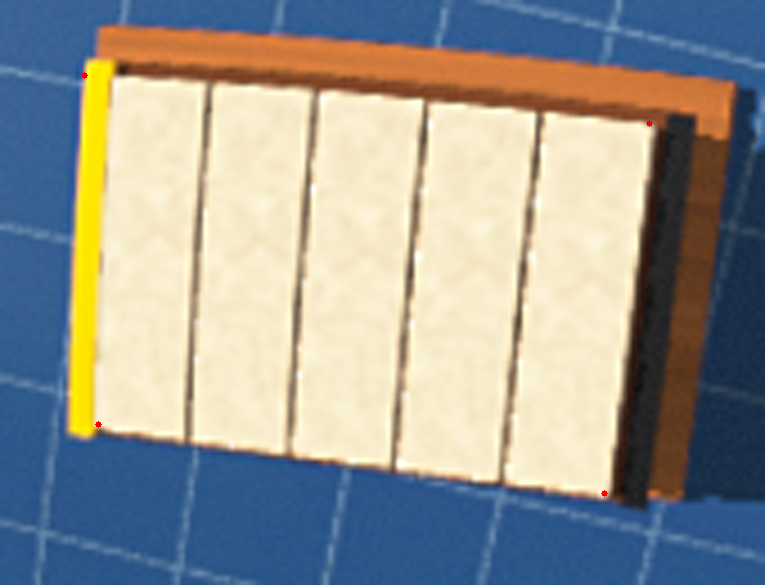

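View pics/w4c.png

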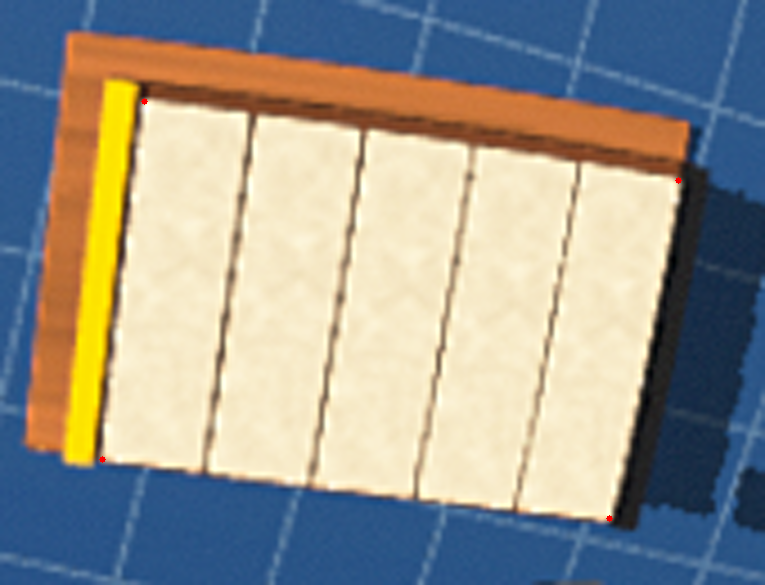

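Run:
```python
from h import *
import pickle
np.set_printoptions(precision=4,suppress=True)
s3=pickle.load(open("w3.pkl","rb"));s4=pickle.load(open("w4.pkl","rb"))
A=dict(t=[(113,76),(211,84),(317,91),(428,100),(542,112),(651,122)],b=[(97,431),(188,440),(290,455),(394,469),(502,484),(611,497)])
B=dict(t=[(143,98),(254,113),(364,130),(475,146),(580,163),(682,180)],b=[(102,461),(205,472),(311,486),(416,498),(517,511),(613,521)])
Y=np.array([75,45,15,-15,-45,-75])/1000.
R={}
for k in "tb":
    P=[]
    for a,b in zip(A[k],B[k]):
        p,r=tri([ray("wrist",(180+a[0]/4.5-.5,90+a[1]/4.5-.5),s3),ray("wrist",(290+b[0]/4.5-.5,110+b[1]/4.5-.5),s4)])
        P.append(p);print(k,p,round(r[0],2))
    R[k]=np.array(P)
Q=np.vstack([R["t"],R["b"]])
d=np.zeros(3)
for k in "tb":
    d+=np.array([np.polyfit(Y,R[k][:,i],1)[0] for i in range(3)])/2
print("dir",d,"norm",np.linalg.norm(d),"yaw",np.degrees(np.arctan2(d[1],d[0])),"slope",d[2])
print("centre",Q.mean(0)); w=(R["t"]-R["b"]).mean(0);print("w",w,np.linalg.norm(w),np.degrees(np.arctan2(w[1],w[0])))
# tray corners on z=.01 (w4 crop)
for px in [(70,34),(690,122),(27,443)]:
    print(onz("wrist",(290+px[0]/4.5-.5,110+px[1]/4.5-.5),.010,s4))
for px in [(100,28),(736,84)]:
    print(onz("wrist",(180+px[0]/4.5-.5,90+px[1]/4.5-.5),.010,s3))
```

```text
t [0.5871 0.2791 0.0533] 0.17
t [0.5902 0.2498 0.0556] 0.3
t [0.5936 0.2203 0.0564] 0.12
t [0.5974 0.1903 0.0588] 0.16
t [0.6008 0.1605 0.0597] 0.18
t [0.6048 0.1327 0.0663] 0.36
b [0.4867 0.2665 0.0532] 0.07
b [0.4913 0.238  0.0562] 0.21
b [0.4943 0.2081 0.057 ] 0.16
b [0.4983 0.1784 0.0598] 0.01
b [0.5016 0.1486 0.0615] 0.06
b [0.5053 0.1192 0.0626] 0.09
dir [-0.1201  0.9829 -0.0691] norm 0.9926667601039392 yaw 96.96619063118398 slope -0.06910227108403591
centre [0.546  0.1993 0.0584]
w [ 0.0994  0.0123 -0.0001] 0.1001339590400907 7.0837130436875535
[0.598  0.3031 0.01  ]
[0.6218 0.1106 0.01  ]
[0.4724 0.2878 0.01  ]
[0.598  0.3026 0.01  ]
[0.6214 0.1097 0.01  ]
```

The board's geometry is consistent. The tray corners and strips agree on a centre of (0.546,0.199), with +y at yaw 97.0° and strip pitch about 30 mm. The facing slopes by about -0.065, so the black end is higher. Proud tops are about 54.5 mm at strip1 and 62.3 mm at strip5. Next I'll go above the roller.

Call:
move_arm --moves '[[[85, 2, -40, 0, -3], [85, 5, -80, 0, -6], [85, 8, -120, 0, -9], [85, 11, -165, 0, -12], [85, 14, -210, 0, -15], [85, 17, -255, 0, -18], [85, 20, -300, 0, -21], [85, 22, -345, 0, -24], [85, 24, -390, 0, -26], [85, 26, -435, 0, -28], [85, 27, -476, 0, -29], [85, 27, -476, 0, -29]]]'

```text
time_s: 4.45
ee_pos: [0.5694, -0.2139, 0.3001]
orientation: [0.003, 0.99, -0.143, -0.0]
ft_force: [0.2, -0.1, 0.9]
finger_gap: 0.0849
```

Run:
```python
from h import *
import pickle
s=read_state();f=grab_frame("wrist");cv2.imwrite("pics/w5.png",f);pickle.dump(s,open("w5.pkl","wb"));print(s["ee_pos"],s["orientation"],s["time_s"])
```

```text
[ 0.5694021  -0.21386926  0.30014127] [ 2.79153186e-03  9.89690984e-01 -1.43191304e-01 -4.63409075e-04] 4.45
```

View pics/w5.png

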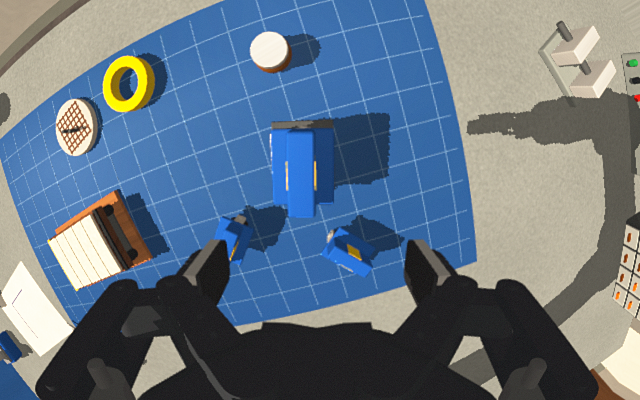

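Run:
```python
from h import *
import pickle
np.set_printoptions(precision=4,suppress=True)
s=read_state();print(s["ee_pos"])
s=read_state();f=grab_frame("wrist");s=read_state();f=grab_frame("wrist");cv2.imwrite("pics/w6.png",f);pickle.dump(s,open("w6.pkl","wb"));print(s["ee_pos"],s["orientation"],s["time_s"])
cv2.imwrite("pics/w6c.png",cv2.resize(f[110:230,240:360],None,fx=5,fy=5,interpolation=cv2.INTER_CUBIC))
```

```text
[ 0.5701 -0.2099  0.3001]
[ 0.5709 -0.2069  0.3001] [ 0.0006  0.9902 -0.1393 -0.0004] 4.55
```

View pics/w6c.png

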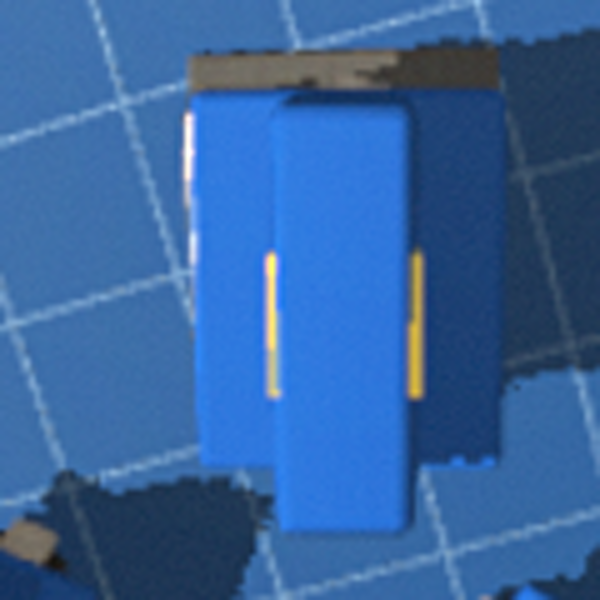

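Run:
```python
from h import *
import pickle
np.set_printoptions(precision=4,suppress=True)
s=pickle.load(open("w6.pkl","rb"))
P=[onz("wrist",(240+a/5-.5,110+b/5-.5),.113,s) for a,b in [(275,103),(410,103),(410,532),(277,532)]]
P=np.array(P);print(P,P.mean(0))
d=(P[0]+P[1]-P[2]-P[3])/2;print(np.linalg.norm(d),np.degrees(np.arctan2(d[1],d[0])))
e=(P[0]+P[3]-P[1]-P[2])/2;print(np.linalg.norm(e),np.degrees(np.arctan2(e[1],e[0])))
print(read_state()["ee_pos"],np.degrees(2*np.arctan2(s["orientation"][2],s["orientation"][1])))
```

```text
[[ 0.6217 -0.2001  0.113 ]
 [ 0.6142 -0.226   0.113 ]
 [ 0.5274 -0.2013  0.113 ]
 [ 0.5352 -0.1741  0.113 ]] [ 0.5746 -0.2004  0.113 ]
0.0902865730644747 -16.29563682529295
0.02761093085941738 73.8318945919661
[ 0.5715 -0.2048  0.3002] -16.01942296478824
```

Re-measured bar centre is (0.574,-0.2004) at -16°, which agrees with the first measurement. Descending to just above it and letting the arm settle.

Call:
move_arm --moves '[[[85, 1, 0, -20, -0.3], [85, 1, 0, -45, -0.3], [85, 1, 0, -75, -0.3], [85, 1, 0, -105, -0.3], [85, 1, 0, -130, -0.3], [85, 1, 0, -140, -0.3], [85, 1, 0, -140, -0.3], [85, 1, 0, -140, -0.3]]]'

```text
time_s: 5.4
ee_pos: [0.5743, -0.2028, 0.1614]
orientation: [0.0, 0.99, -0.139, 0.001]
ft_force: [-0.3, 0.1, -0.0]
finger_gap: 0.085
```

Run:
```python
from h import *
s=read_state();f=grab_frame("wrist");cv2.imwrite("pics/w7.png",f);s=read_state();print(s["ee_pos"],np.degrees(2*np.arctan2(s["orientation"][2],s["orientation"][1])),s["ft_force"])
```

```text
[ 0.57447404 -0.20289745  0.16173298] -15.950613256358645 [ 0.15279526 -0.39314345 -0.20163471]
```

View pics/w7.png

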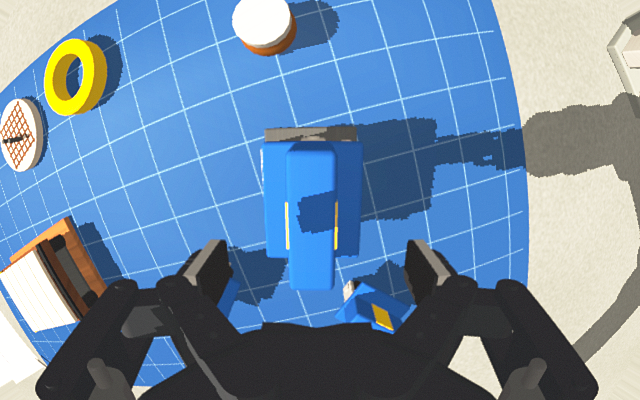

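Call:
move_arm --moves '[[[85, 0, 2, -20, 0], [85, 0, 2, -40, 0], [85, 0, 2, -55, 0], [85, 0, 2, -65, 0], [85, 0, 2, -70, 0], [85, 0, 2, -70, 0], [85, 0, 2, -70, 0], [85, 0, 2, -70, 0]]]'

```text
time_s: 6.25
ee_pos: [0.5742, -0.201, 0.0911]
orientation: [0.0, 0.99, -0.139, 0.001]
ft_force: [-0.2, 0.0, -0.0]
finger_gap: 0.0846
```

Run:
```python
from h import *
s=read_state();print(s["ee_pos"],s["orientation"],s["ft_force"],s["time_s"])
for n in ["scene","side","wrist"]: 
    f=grab_frame(n); cv2.imwrite(f"pics/{n}8.png",f)
a=cv2.imread("pics/scene8.png");b=cv2.imread("pics/side8.png")
cv2.imwrite("pics/c8.png",np.hstack([cv2.resize(a[130:230,190:290],(400,400),interpolation=cv2.INTER_CUBIC),cv2.resize(b[85:185,280:380],(400,400),interpolation=cv2.INTER_CUBIC)]))
```

```text
[ 0.57417797 -0.20096772  0.09110776] [ 8.62797637e-05  9.90308201e-01 -1.38885742e-01  6.40663045e-04] [-0.22861711  0.03811469 -0.0189506 ] 6.25
```

View pics/c8.png

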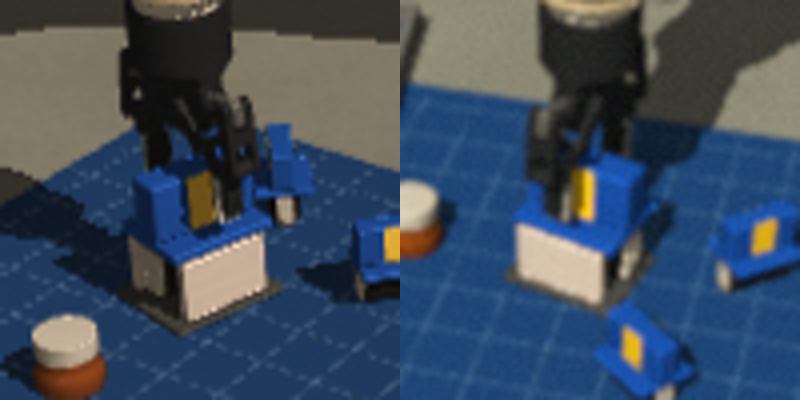

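The fingers straddle the bar on both sides. Closing.

Call:
move_arm --moves '[[[30, 0, 0, 0, 0], [20, 0, 0, 0, 0], [20, 0, 0, 0, 0], [20, 0, 0, 0, 0], [20, 0, 0, 0, 0], [20, 0, 0, 0, 0], [20, 0, 0, 0, 0], [20, 0, 0, 0, 0]]]' --force 80

```text
time_s: 7.2
ee_pos: [0.5739, -0.2007, 0.0905]
orientation: [-0.0, 0.99, -0.139, 0.0]
ft_force: [-0.3, 2.0, 5.2]
finger_gap: 0.0295
```

Run:
```python
from h import *
s=read_state();print(s["ee_pos"],s["orientation"],s["ft_force"],s["wrist_torque"],s["finger_gap"],s["time_s"])
```

```text
[ 0.57390934 -0.20065086  0.0905113 ] [-7.82589351e-05  9.90324080e-01 -1.38773815e-01  1.95775339e-04] [-0.32965069  2.00808624  5.15146224] [ 0.36573324  0.1309221  -0.00410292] 0.02947865693471004 7.2
```

Call:
move_arm --moves '[[[20, 0, 0, 10, 0], [20, 0, 0, 25, 0], [20, 0, 0, 45, 0], [20, 0, 0, 65, 0], [20, 0, 0, 85, 0], [20, 0, 0, 105, 0], [20, 0, 0, 120, 0], [20, 0, 0, 125, 0], [20, 0, 0, 125, 0], [20, 0, 0, 125, 0]]]'

```text
time_s: 8.2
ee_pos: [0.5731, -0.2007, 0.2143]
orientation: [-0.0, 0.99, -0.139, -0.001]
ft_force: [0.7, 0.0, -4.9]
finger_gap: 0.0291
```

Run:
```python
from h import *
s=read_state();print(s["ee_pos"],s["orientation"],s["ft_force"],s["wrist_torque"],s["finger_gap"],s["time_s"])
a=grab_frame("scene");b=grab_frame("side")
cv2.imwrite("pics/c9.png",np.hstack([cv2.resize(a[80:230,180:330],(400,400),interpolation=cv2.INTER_CUBIC),cv2.resize(b[45:185,250:390],(400,400),interpolation=cv2.INTER_CUBIC)]))
```

```text
[ 0.57308376 -0.20069782  0.21433221] [-8.49233406e-05  9.90309004e-01 -1.38878923e-01 -8.45441323e-04] [ 0.72567284  0.01526926 -4.91256405] [-0.04679185  0.01695159  0.00103006] 0.029096940665576353 8.2
```

View pics/c9.png

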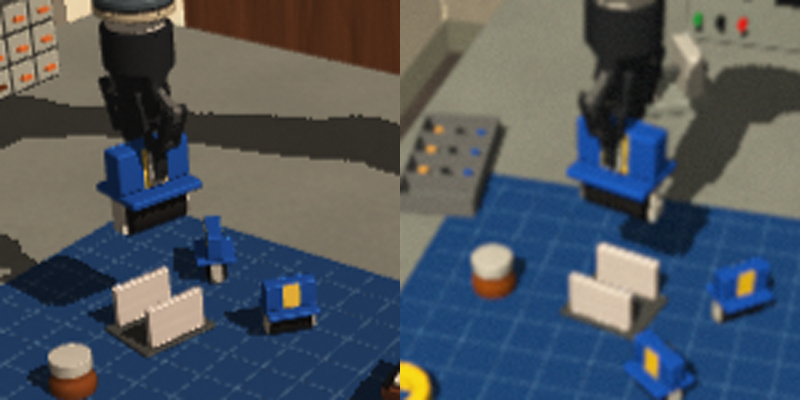

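Call:
move_arm --moves '[[[20, -2, 25, 0, 1], [20, -5, 65, 0, 3], [20, -8, 105, 0, 5], [20, -11, 145, 0, 7], [20, -14, 190, 0, 10], [20, -18, 235, 0, 13], [20, -21, 280, 0, 16], [20, -25, 325, 0, 19], [20, -29, 370, 0, 21], [20, -32, 415, 0, 22], [20, -34, 445, 0, 23], [20, -35, 460, 0, 23]]]'

```text
time_s: 9.5
ee_pos: [0.5374, 0.2632, 0.2144]
orientation: [-0.001, 0.998, 0.064, -0.001]
ft_force: [0.2, 0.4, -4.9]
finger_gap: 0.0294
```

Call:
move_arm --moves '[[[20, 0, 0, -10, 0], [20, 0, 0, -25, 0], [20, 0, 0, -40, 0], [20, 0, 0, -50, 0], [20, 0, 0, -58, 0], [20, 0, 0, -60, 0], [20, 0, 0, -60, 0], [20, 0, 0, -60, 0], [20, 0, 0, -60, 0], [20, 0, 0, -60, 0]]]'

```text
time_s: 10.5
ee_pos: [0.5389, 0.2593, 0.1558]
orientation: [-0.0, 0.998, 0.061, 0.0]
ft_force: [1.1, -0.3, -5.2]
finger_gap: 0.0291
```

Run:
```python
from h import *
np.set_printoptions(precision=4,suppress=True)
for i in range(4):
    s=read_state();print(s["ee_pos"],s["ft_force"],s["wrist_torque"],s["finger_gap"],s["time_s"])
    a=grab_frame(["scene","side","wrist","side"][i])
    if i==0:A=a
    if i==1:B=a
    if i==2:cv2.imwrite("pics/w10.png",a)
print(s["orientation"],np.degrees(2*np.arctan2(s["orientation"][2],s["orientation"][1])))
cv2.imwrite("pics/scene10.png",A);cv2.imwrite("pics/side10.png",B)
cv2.imwrite("pics/c10.png",np.hstack([cv2.resize(A[130:280,290:440],(400,400),interpolation=cv2.INTER_CUBIC),cv2.resize(B[160:300,230:370],(400,400),interpolation=cv2.INTER_CUBIC)]))
```

```text
[0.5389 0.2593 0.1558] [ 1.0934 -0.2942 -5.1833] [-0.0063  0.0031 -0.0211] 0.02913462164566306 10.5
[0.5388 0.2593 0.1556] [ 0.7435  0.2403 -5.2819] [-0.0119  0.0009 -0.0108] 0.02939736228418255 10.55
[0.5388 0.2593 0.1556] [-1.0511 -0.1543 -5.4406] [ 0.0522 -0.0076  0.0313] 0.028777611602452575 10.6
[0.5388 0.2592 0.1555] [-0.0368  0.4801 -4.9442] [ 0.0396 -0.0398 -0.0318] 0.029092351733281684 10.65
[-0.0001  0.9981  0.0614  0.0002] 7.040009988474996
```

View pics/c10.png

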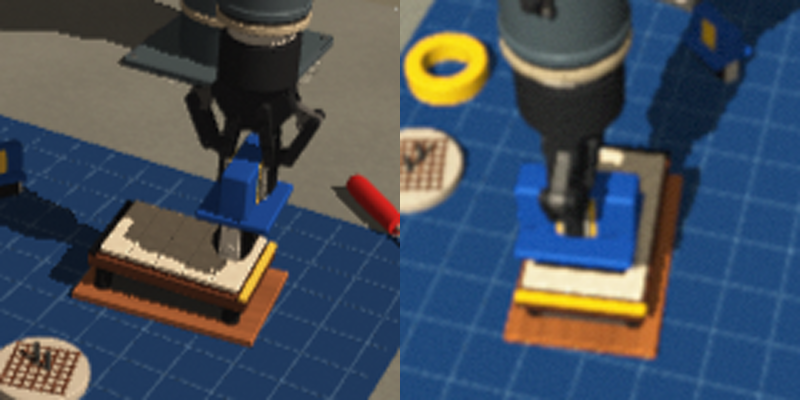

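View pics/w10.png

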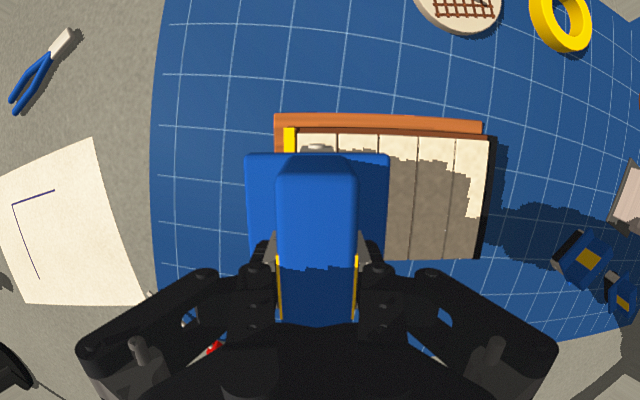

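The roller is over strip1, square to the board. The free-hanging force bias is about -5.1 N. Approaching contact carefully.

Call:
move_arm --moves '[[[20, 0, 0, -6, 0], [20, 0, 0, -12, 0], [20, 0, 0, -16, 0], [20, 0, 0, -18, 0], [20, 0, 0, -18, 0], [20, 0, 0, -18, 0], [20, 0, 0, -18, 0]]]'

```text
time_s: 11.4
ee_pos: [0.5388, 0.2593, 0.1375]
orientation: [-0.0, 0.998, 0.061, 0.0]
ft_force: [-0.5, -0.6, -4.6]
finger_gap: 0.0292
```

Call:
move_arm --moves '[[[20, 0, 0, -1, 0], [20, 0, 0, -2, 0], [20, 0, 0, -2, 0], [20, 0, 0, -2, 0]]]'

```text
time_s: 11.8
ee_pos: [0.5387, 0.2592, 0.1353]
orientation: [0.0, 0.998, 0.061, -0.0]
ft_force: [-0.1, 0.1, -4.9]
finger_gap: 0.029
```

Call:
move_arm --moves '[[[20, 0, 0, -1, 0], [20, 0, 0, -1.5, 0], [20, 0, 0, -1.5, 0], [20, 0, 0, -1.5, 0]]]'

```text
time_s: 12.2
ee_pos: [0.5389, 0.2594, 0.1341]
orientation: [-0.0, 0.998, 0.061, 0.0]
ft_force: [-1.5, -0.6, 1.1]
finger_gap: 0.0293
```

Call:
move_arm --moves '[[[20, 0, 0, -0.5, 0], [20, 0, 0, -1, 0], [20, 0, 0, -1, 0], [20, 0, 0, -1, 0]]]'

```text
time_s: 12.6
ee_pos: [0.5388, 0.2594, 0.1329]
orientation: [-0.0, 0.998, 0.061, 0.0]
ft_force: [0.2, 0.4, 1.7]
finger_gap: 0.0292
```

Call:
move_arm --moves '[[[20, 0, 0, -0.5, 0], [20, 0, 0, -1, 0], [20, 0, 0, -1, 0], [20, 0, 0, -1, 0]]]'

```text
time_s: 13.0
ee_pos: [0.5388, 0.2592, 0.1318]
orientation: [-0.0, 0.998, 0.061, 0.0]
ft_force: [0.1, 0.3, 2.1]
finger_gap: 0.0293
```

Contact is at TCP z≈0.135, and the strip is yielding at about 7 N. Continuing.

Call:
move_arm --moves '[[[20, 0, 0, -0.5, 0], [20, 0, 0, -1, 0], [20, 0, 0, -1, 0], [20, 0, 0, -1, 0]]]'

```text
time_s: 13.4
ee_pos: [0.5388, 0.2592, 0.1308]
orientation: [0.0, 0.998, 0.061, 0.0]
ft_force: [-0.7, 0.9, 1.3]
finger_gap: 0.0293
```

Call:
move_arm --moves '[[[20, 0, 0, -0.5, 0], [20, 0, 0, -1, 0], [20, 0, 0, -1, 0], [20, 0, 0, -1, 0]]]'

```text
time_s: 13.8
ee_pos: [0.5388, 0.2592, 0.1299]
orientation: [-0.0, 0.998, 0.061, 0.0]
ft_force: [0.7, -0.0, 2.0]
finger_gap: 0.0288
```

Call:
move_arm --moves '[[[20, 0, 0, -0.3, 0], [20, 0, 0, -0.5, 0], [20, 0, 0, -0.5, 0], [20, 0, 0, -0.5, 0]]]'

```text
time_s: 14.2
ee_pos: [0.5388, 0.2593, 0.1295]
orientation: [-0.0, 0.998, 0.061, 0.0]
ft_force: [-0.0, -0.1, 4.8]
finger_gap: 0.0293
```

Call:
move_arm --moves '[[[20, 0, 0, -0.3, 0], [20, 0, 0, -0.3, 0], [20, 0, 0, -0.3, 0]]]'

```text
time_s: 14.5
ee_pos: [0.5388, 0.2593, 0.1292]
orientation: [-0.0, 0.998, 0.061, 0.0]
ft_force: [-0.7, 0.0, 6.4]
finger_gap: 0.0292
```

Run:
```python
from h import *
for i in range(3):
    s=read_state();print(s["ee_pos"],s["ft_force"].round(1),s["wrist_torque"].round(2));a=grab_frame("scene")
b=grab_frame("wrist");cv2.imwrite("pics/w11.png",b)
cv2.imwrite("pics/c11.png",np.hstack([cv2.resize(a[160:280,300:420],(400,400),interpolation=cv2.INTER_CUBIC),cv2.resize(b[90:210,240:360],(400,400),interpolation=cv2.INTER_CUBIC)]))
```

```text
[0.53879805 0.2593371  0.12922227] [-0.7  0.   6.4] [0.05 0.1  0.01]
[0.53882495 0.25932442 0.12923918] [-0.2 -0.6  6.7] [ 0.13  0.13 -0.06]
[0.53883184 0.25934079 0.12922643] [-0.  -0.6  6.3] [ 0.02  0.07 -0.03]
```

View pics/c11.png

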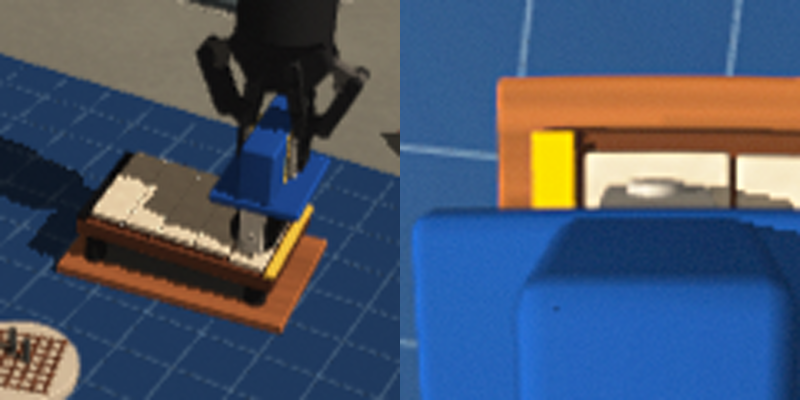

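Pressing at 11.5 N with strip1 home. Starting the stroke towards the black end (direction +0.122,-0.992, rising about 0.07 mm/mm) in short steps with force feedback.

Call:
move_arm --moves '[[[20, 0.2, -2, 0.1, 0], [20, 0.4, -3.5, 0.2, 0], [20, 0.6, -5, 0.3, 0], [20, 0.6, -5, 0.3, 0]]]'

```text
time_s: 15.1
ee_pos: [0.5393, 0.2557, 0.1296]
orientation: [-0.001, 0.998, 0.062, 0.0]
ft_force: [-0.3, 5.1, 5.5]
finger_gap: 0.0292
```

Call:
move_arm --moves '[[[20, 0.2, -2, 0.1, 0], [20, 0.4, -3.5, 0.2, 0], [20, 0.6, -5, 0.3, 0], [20, 0.6, -5, 0.3, 0]]]'

```text
time_s: 15.5
ee_pos: [0.54, 0.2496, 0.1298]
orientation: [-0.0, 0.998, 0.061, 0.0]
ft_force: [-1.1, 3.2, 6.3]
finger_gap: 0.0292
```

Call:
move_arm --moves '[[[20, 0.2, -2, 0.1, 0], [20, 0.4, -3.5, 0.2, 0], [20, 0.6, -5, 0.3, 0], [20, 0.6, -5, 0.3, 0]]]'

```text
time_s: 15.9
ee_pos: [0.5407, 0.2437, 0.1301]
orientation: [0.0, 0.998, 0.061, 0.0]
ft_force: [-0.0, -0.7, 5.7]
finger_gap: 0.0293
```

Call:
move_arm --moves '[[[20, 0.2, -2, 0.1, 0], [20, 0.4, -3.5, 0.2, 0], [20, 0.6, -5, 0.3, 0], [20, 0.6, -5, 0.3, 0]]]'

```text
time_s: 16.3
ee_pos: [0.5414, 0.2387, 0.1303]
orientation: [0.0, 0.998, 0.061, 0.0]
ft_force: [-0.2, 0.3, 6.5]
finger_gap: 0.029
```

Call:
move_arm --moves '[[[20, 0.2, -2, 0.15, 0], [20, 0.4, -3.5, 0.25, 0], [20, 0.6, -5, 0.35, 0], [20, 0.6, -5, 0.35, 0]]]'

```text
time_s: 16.7
ee_pos: [0.542, 0.2336, 0.1307]
orientation: [0.0, 0.998, 0.061, 0.0]
ft_force: [0.0, 0.5, 5.8]
finger_gap: 0.0291
```

Call:
move_arm --moves '[[[20, 0.2, -2, 0.15, 0], [20, 0.4, -3.5, 0.25, 0], [20, 0.6, -5, 0.35, 0], [20, 0.6, -5, 0.35, 0]]]'

```text
time_s: 17.1
ee_pos: [0.5426, 0.2286, 0.131]
orientation: [0.0, 0.998, 0.061, 0.0]
ft_force: [-0.4, 0.6, 6.1]
finger_gap: 0.0291
```

Call:
move_arm --moves '[[[20, 0.2, -2, 0.15, 0], [20, 0.4, -3.5, 0.25, 0], [20, 0.6, -5, 0.35, 0], [20, 0.6, -5, 0.35, 0]]]'

```text
time_s: 17.5
ee_pos: [0.543, 0.2253, 0.1314]
orientation: [-0.001, 0.998, 0.062, 0.0]
ft_force: [0.1, 4.3, 4.3]
finger_gap: 0.0292
```

Call:
move_arm --moves '[[[20, 0.2, -2, 0.0, 0], [20, 0.4, -3.5, 0.1, 0], [20, 0.6, -5, 0.15, 0], [20, 0.6, -5, 0.15, 0]]]'

```text
time_s: 17.9
ee_pos: [0.5438, 0.2188, 0.1315]
orientation: [0.0, 0.998, 0.061, 0.0]
ft_force: [-0.7, 1.8, 5.4]
finger_gap: 0.0291
```

Call:
move_arm --moves '[[[20, 0.2, -2, 0.1, 0], [20, 0.4, -3.5, 0.2, 0], [20, 0.6, -5, 0.3, 0], [20, 0.6, -5, 0.3, 0]]]'

```text
time_s: 18.3
ee_pos: [0.5445, 0.2131, 0.1318]
orientation: [0.001, 0.998, 0.061, 0.0]
ft_force: [0.2, 0.2, 5.3]
finger_gap: 0.0288
```

Call:
move_arm --moves '[[[20, 0.2, -2, 0.1, 0], [20, 0.4, -3.5, 0.2, 0], [20, 0.6, -5, 0.3, 0], [20, 0.6, -5, 0.3, 0]]]'

```text
time_s: 18.7
ee_pos: [0.5451, 0.208, 0.1321]
orientation: [0.001, 0.998, 0.061, 0.0]
ft_force: [1.2, 0.5, 5.4]
finger_gap: 0.0294
```

Call:
move_arm --moves '[[[20, 0.2, -2, 0.0, 0], [20, 0.4, -3.5, 0.1, 0], [20, 0.6, -5, 0.15, 0], [20, 0.6, -5, 0.15, 0]]]'

```text
time_s: 19.1
ee_pos: [0.5457, 0.203, 0.1323]
orientation: [0.001, 0.998, 0.061, 0.0]
ft_force: [-0.3, -0.1, 6.8]
finger_gap: 0.0293
```

Call:
move_arm --moves '[[[20, 0.2, -2, 0.1, 0], [20, 0.4, -3.5, 0.2, 0], [20, 0.6, -5, 0.3, 0], [20, 0.6, -5, 0.3, 0]]]'

```text
time_s: 19.5
ee_pos: [0.5463, 0.198, 0.1326]
orientation: [0.001, 0.998, 0.061, 0.0]
ft_force: [0.6, 0.2, 5.7]
finger_gap: 0.0289
```

Call:
move_arm --moves '[[[20, 0.2, -2, 0.1, 0], [20, 0.4, -3.5, 0.2, 0], [20, 0.6, -5, 0.3, 0], [20, 0.6, -5, 0.3, 0]]]'

```text
time_s: 19.9
ee_pos: [0.5466, 0.1947, 0.1329]
orientation: [-0.0, 0.998, 0.062, 0.0]
ft_force: [-0.0, 4.9, 5.7]
finger_gap: 0.0291
```

Call:
move_arm --moves '[[[20, 0.2, -2, 0.1, 0], [20, 0.4, -3.5, 0.2, 0], [20, 0.6, -5, 0.25, 0], [20, 0.6, -5, 0.25, 0]]]'

```text
time_s: 20.3
ee_pos: [0.5474, 0.1887, 0.1332]
orientation: [0.0, 0.998, 0.061, 0.0]
ft_force: [0.6, 1.6, 6.1]
finger_gap: 0.0292
```

Call:
move_arm --moves '[[[20, 0.2, -2, 0.1, 0], [20, 0.4, -3.5, 0.2, 0], [20, 0.6, -5, 0.25, 0], [20, 0.6, -5, 0.25, 0]]]'

```text
time_s: 20.7
ee_pos: [0.5481, 0.1831, 0.1334]
orientation: [0.001, 0.998, 0.061, 0.0]
ft_force: [0.5, 1.1, 6.6]
finger_gap: 0.0293
```

Call:
move_arm --moves '[[[20, 0.2, -2, 0.1, 0], [20, 0.4, -3.5, 0.2, 0], [20, 0.6, -5, 0.25, 0], [20, 0.6, -5, 0.25, 0]]]'

```text
time_s: 21.1
ee_pos: [0.5487, 0.1781, 0.1336]
orientation: [0.001, 0.998, 0.061, 0.0]
ft_force: [-0.0, 0.5, 5.8]
finger_gap: 0.029
```

Call:
move_arm --moves '[[[20, 0.2, -2, 0.1, 0], [20, 0.4, -3.5, 0.15, 0], [20, 0.6, -5, 0.2, 0], [20, 0.6, -5, 0.2, 0]]]'

```text
time_s: 21.5
ee_pos: [0.5493, 0.1731, 0.1339]
orientation: [0.001, 0.998, 0.061, 0.0]
ft_force: [0.2, 0.2, 6.5]
finger_gap: 0.0292
```

Call:
move_arm --moves '[[[20, 0.2, -2, 0.1, 0], [20, 0.4, -3.5, 0.15, 0], [20, 0.6, -5, 0.2, 0], [20, 0.6, -5, 0.2, 0]]]'

```text
time_s: 21.9
ee_pos: [0.55, 0.1681, 0.1341]
orientation: [0.001, 0.998, 0.061, 0.0]
ft_force: [0.7, 0.3, 7.2]
finger_gap: 0.0288
```

Call:
move_arm --moves '[[[20, 0.2, -2, 0.1, 0], [20, 0.4, -3.5, 0.15, 0], [20, 0.6, -5, 0.2, 0], [20, 0.6, -5, 0.2, 0]]]'

```text
time_s: 22.3
ee_pos: [0.5503, 0.1648, 0.1343]
orientation: [-0.0, 0.998, 0.062, 0.0]
ft_force: [0.1, 5.3, 5.8]
finger_gap: 0.029
```

Call:
move_arm --moves '[[[20, 0.2, -2, 0.1, 0], [20, 0.4, -3.5, 0.15, 0], [20, 0.6, -5, 0.25, 0], [20, 0.6, -5, 0.25, 0]]]'

```text
time_s: 22.7
ee_pos: [0.5511, 0.1587, 0.1346]
orientation: [0.0, 0.998, 0.061, 0.0]
ft_force: [0.0, 1.8, 7.3]
finger_gap: 0.0293
```

Call:
move_arm --moves '[[[20, 0.2, -2, 0.1, 0], [20, 0.4, -3.5, 0.15, 0], [20, 0.6, -5, 0.25, 0], [20, 0.6, -5, 0.25, 0]]]'

```text
time_s: 23.1
ee_pos: [0.5517, 0.1531, 0.1348]
orientation: [0.0, 0.998, 0.061, 0.0]
ft_force: [1.1, 0.0, 7.2]
finger_gap: 0.0295
```

Call:
move_arm --moves '[[[20, 0.2, -2, 0.1, 0], [20, 0.4, -3.5, 0.15, 0], [20, 0.6, -5, 0.2, 0], [20, 0.6, -5, 0.2, 0]]]'

```text
time_s: 23.5
ee_pos: [0.5524, 0.1481, 0.1351]
orientation: [0.0, 0.998, 0.061, 0.0]
ft_force: [0.5, 0.1, 7.1]
finger_gap: 0.0292
```

Call:
move_arm --moves '[[[20, 0.2, -2, 0.1, 0], [20, 0.4, -3.5, 0.15, 0], [20, 0.6, -5, 0.2, 0], [20, 0.6, -5, 0.2, 0]]]'

```text
time_s: 23.9
ee_pos: [0.553, 0.1431, 0.1353]
orientation: [0.0, 0.998, 0.061, 0.0]
ft_force: [0.8, 0.4, 7.2]
finger_gap: 0.0291
```

Call:
move_arm --moves '[[[20, 0.2, -2, 0.1, 0], [20, 0.4, -3.5, 0.15, 0], [20, 0.5, -4, 0.15, 0], [20, 0.5, -4, 0.15, 0], [20, 0.5, -4, 0.15, 0]]]'

```text
time_s: 24.4
ee_pos: [0.5535, 0.1392, 0.1355]
orientation: [0.0, 0.998, 0.061, 0.0]
ft_force: [0.1, 0.6, 8.4]
finger_gap: 0.029
```

Run:
```python
from h import *
a=grab_frame("scene");c=grab_frame("side");b=grab_frame("wrist")
cv2.imwrite("pics/w12.png",b)
cv2.imwrite("pics/c12.png",np.hstack([cv2.resize(a[150:270,290:410],(400,400),interpolation=cv2.INTER_CUBIC),cv2.resize(c[170:290,240:360],(400,400),interpolation=cv2.INTER_CUBIC)]))
s=read_state();print(s["ee_pos"],s["ft_force"],s["time_s"])
```

```text
[0.55343246 0.13924601 0.13544454] [0.633851   0.74390239 8.08141437] 24.55
```

View pics/c12.png

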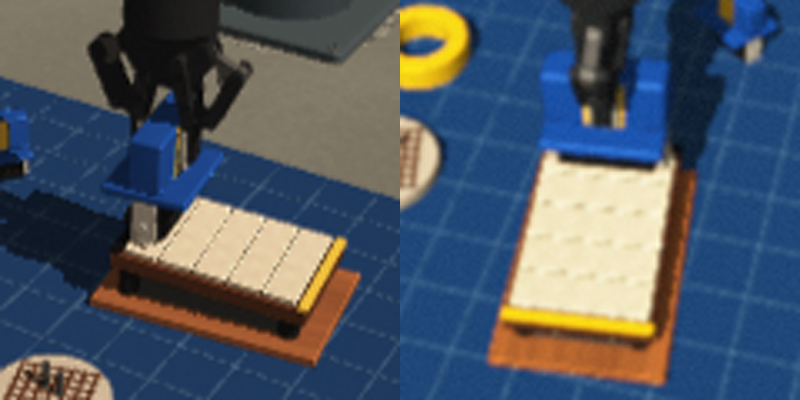

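View pics/w12.png

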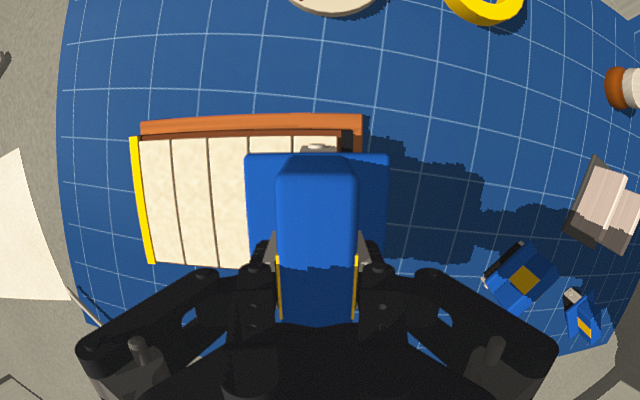

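The stroke is done: the push was steady at about 10-13 N throughout and strip5 has 13 N on it. Lifting straight up.

Call:
move_arm --moves '[[[20, 0, 0, 5, 0], [20, 0, 0, 15, 0], [20, 0, 0, 35, 0], [20, 0, 0, 55, 0], [20, 0, 0, 70, 0], [20, 0, 0, 78, 0], [20, 0, 0, 78, 0], [20, 0, 0, 78, 0]]]'

```text
time_s: 25.35
ee_pos: [0.5525, 0.1398, 0.2124]
orientation: [0.0, 0.998, 0.061, -0.001]
ft_force: [0.7, -0.3, -5.0]
finger_gap: 0.0289
```

Run:
```python
from h import *
import pickle
s=read_state();b=grab_frame("wrist");cv2.imwrite("pics/w13.png",b);pickle.dump(s,open("w13.pkl","wb"))
a=grab_frame("scene");c=grab_frame("side");cv2.imwrite("pics/scene13.png",a)
cv2.imwrite("pics/c13.png",np.hstack([cv2.resize(a[190:270,300:410],(550,400),interpolation=cv2.INTER_CUBIC)]))
s=read_state();print(s["ee_pos"],s["orientation"],s["ft_force"],s["time_s"])
```

```text
[0.55249209 0.13998863 0.21218012] [ 2.32366525e-04  9.98114323e-01  6.13753141e-02 -9.03133947e-04] [-0.33632548  0.1954258  -5.48919831] 25.5
```

View pics/c13.png

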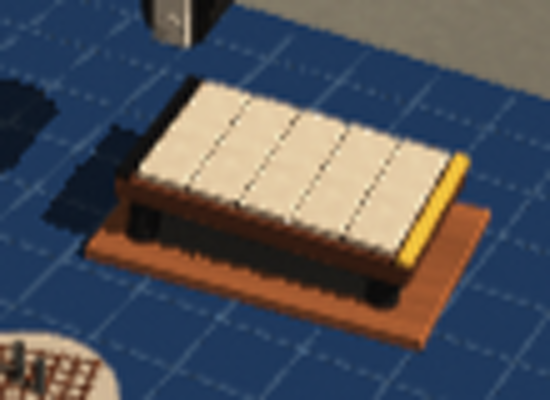

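The strips now lie in one flush plane, with no proud side faces as before. Returning to the stand.

Call:
move_arm --moves '[[[20, 2, -25, 0, -1], [20, 4, -60, 0, -3], [20, 6, -95, 0, -6], [20, 9, -135, 0, -9], [20, 11, -175, 0, -12], [20, 14, -215, 0, -15], [20, 16, -255, 0, -18], [20, 18, -290, 0, -21], [20, 20, -320, 0, -22.5], [20, 21, -336, 0, -23], [20, 21, -341, 0, -23], [20, 21, -341, 0, -23]]]'

```text
time_s: 26.7
ee_pos: [0.5739, -0.2002, 0.2127]
orientation: [-0.0, 0.99, -0.139, -0.0]
ft_force: [0.8, -0.8, -4.0]
finger_gap: 0.0289
```

Call:
move_arm --moves '[[[20, 0, 0, 0, 0], [20, 0, 0, 0, 0], [20, 0, 0, 0, 0], [20, 0, 0, 0, 0]]]'

```text
time_s: 27.1
ee_pos: [0.5742, -0.2, 0.2132]
orientation: [-0.0, 0.99, -0.138, 0.0]
ft_force: [0.3, 0.1, -4.0]
finger_gap: 0.0297
```

Run:
```python
from h import *
s=read_state();print(s["ee_pos"],np.degrees(2*np.arctan2(s["orientation"][2],s["orientation"][1])),s["orientation"],s["ft_force"],s["time_s"])
```

```text
[ 0.57416328 -0.2000181   0.21324263] -15.895235390916456 [-9.77652493e-05  9.90394887e-01 -1.38267696e-01  4.57052532e-05] [ 0.28167319  0.11635722 -4.02338039] 27.1
```

Call:
move_arm --moves '[[[20, 0, -0.7, -15, 0], [20, 0, -0.7, -35, 0], [20, 0, -0.7, -55, 0], [20, 0, -0.7, -65, 0], [20, 0, -0.7, -70, 0], [20, 0, -0.7, -70, 0], [20, 0, -0.7, -70, 0]]]'

```text
time_s: 27.8
ee_pos: [0.5745, -0.2016, 0.1439]
orientation: [0.0, 0.99, -0.139, 0.001]
ft_force: [0.1, -0.9, -5.1]
finger_gap: 0.0293
```

Run:
```python
from h import *
s=read_state();print(s["ee_pos"],s["ft_force"])
a=grab_frame("scene");b=grab_frame("side")
cv2.imwrite("pics/c14.png",np.hstack([cv2.resize(a[130:230,190:290],(400,400),interpolation=cv2.INTER_CUBIC),cv2.resize(b[85:185,280:380],(400,400),interpolation=cv2.INTER_CUBIC)]))
```

```text
[ 0.574542   -0.20162284  0.1439023 ] [ 0.10466198 -0.88190678 -5.06642616]
```

View pics/c14.png

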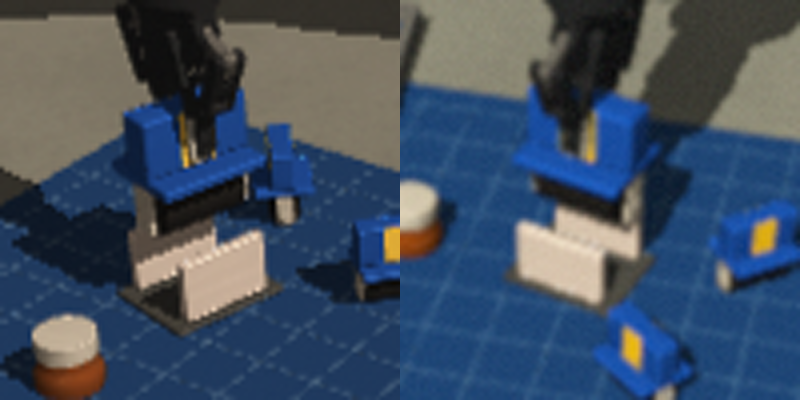

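The drum is centred over the gap between the rails. Lowering in; seating is expected at TCP z≈0.0905.

Call:
move_arm --moves '[[[20, 0, 0.5, -10, 0], [20, 0, 0.5, -20, 0], [20, 0, 0.5, -30, 0], [20, 0, 0.5, -40, 0], [20, 0, 0.5, -46, 0], [20, 0, 0.5, -49, 0], [20, 0, 0.5, -50, 0], [20, 0, 0.5, -50, 0], [20, 0, 0.5, -50, 0]]]'

```text
time_s: 28.8
ee_pos: [0.5743, -0.2011, 0.0935]
orientation: [0.0, 0.99, -0.139, 0.0]
ft_force: [0.6, 0.2, -4.5]
finger_gap: 0.0294
```

Call:
move_arm --moves '[[[20, 0, 0, -1, 0], [20, 0, 0, -2, 0], [20, 0, 0, -2.5, 0], [20, 0, 0, -2.5, 0], [20, 0, 0, -2.5, 0]]]'

```text
time_s: 29.3
ee_pos: [0.574, -0.201, 0.0906]
orientation: [-0.0, 0.99, -0.139, 0.0]
ft_force: [0.2, -0.3, -5.1]
finger_gap: 0.0295
```

Call:
move_arm --moves '[[[20, 0, 0, -0.5, 0], [20, 0, 0, -0.8, 0], [20, 0, 0, -0.8, 0], [20, 0, 0, -0.8, 0]]]'

```text
time_s: 29.7
ee_pos: [0.5741, -0.201, 0.0905]
orientation: [0.0, 0.99, -0.139, 0.0]
ft_force: [-3.2, 1.1, 5.2]
finger_gap: 0.0291
```

Call:
move_arm --moves '[[[20, 0, 0, -0.5, 0], [20, 0, 0, -0.5, 0], [20, 0, 0, -0.5, 0], [20, 0, 0, -0.5, 0]]]'

```text
time_s: 30.1
ee_pos: [0.5741, -0.201, 0.0905]
orientation: [0.0, 0.99, -0.139, 0.0]
ft_force: [-4.1, 2.5, 10.7]
finger_gap: 0.029
```

Seated at z 0.0905, the same height as at the grasp. Easing up slightly, then opening.

Call:
move_arm --moves '[[[20, 0, 0, 0.7, 0], [20, 0, 0, 0.7, 0], [40, 0, 0, 0.7, 0], [60, 0, 0, 0.7, 0], [85, 0, 0, 0.7, 0], [85, 0, 0, 0.7, 0], [85, 0, 0, 0.7, 0], [85, 0, 0, 0.7, 0]]]'

```text
time_s: 30.9
ee_pos: [0.5741, -0.201, 0.09]
orientation: [0.0, 0.99, -0.139, 0.0]
ft_force: [-0.0, 0.1, 0.4]
finger_gap: 0.0852
```

Call:
move_arm --moves '[[[85, 0, 0, 15, 0], [85, 0, 0, 35, 0], [85, 0, 0, 60, 0], [85, 0, 0, 90, 0], [85, 0, 0, 120, 0], [85, 0, 0, 150, 0], [85, 0, 0, 180, 0], [85, 0, 0, 200, 0], [85, 0, 0, 205, 0], [85, 0, 0, 205, 0], [85, 0, 0, 205, 0]]]'

```text
time_s: 32.0
ee_pos: [0.5735, -0.2008, 0.2938]
orientation: [-0.0, 0.99, -0.139, -0.001]
ft_force: [0.9, -0.7, -1.0]
finger_gap: 0.0849
```

Run:
```python
from h import *
import pickle
s=read_state();f=grab_frame("wrist");cv2.imwrite("pics/w15.png",f);pickle.dump(s,open("w15.pkl","wb"));print(s["ee_pos"],s["ft_force"],s["finger_gap"],s["time_s"])
a=grab_frame("scene");b=grab_frame("side");cv2.imwrite("pics/scene15.png",a);cv2.imwrite("pics/side15.png",b)
cv2.imwrite("pics/c15.png",np.hstack([cv2.resize(a[130:230,190:290],(400,400),interpolation=cv2.INTER_CUBIC),cv2.resize(b[85:185,280:380],(400,400),interpolation=cv2.INTER_CUBIC)]))
cv2.imwrite("pics/w15c.png",cv2.resize(f[110:230,240:360],None,fx=5,fy=5,interpolation=cv2.INTER_CUBIC))
```

```text
[ 0.57350325 -0.20082184  0.29375306] [ 0.90752129 -0.70549908 -1.01535969] 0.08493431097432248 32.0
```

View pics/c15.png

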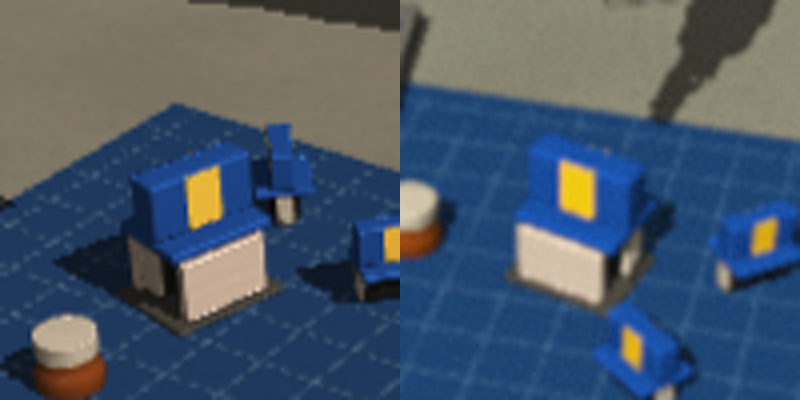

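View pics/w15c.png

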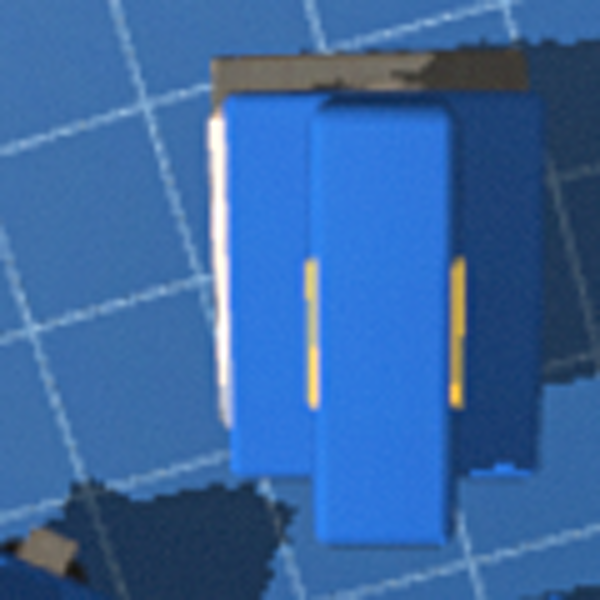

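The roller is seated upright and looks as it did at the start. As a last check I'll measure the strip heights again from the two earlier viewpoints.

Call:
move_arm --moves '[[[85, -3, 30, 6, 3], [85, -6, 65, 6, 6], [85, -9, 100, 6, 9], [85, -12, 140, 6, 12], [85, -15, 180, 6, 15], [85, -18, 220, 6, 18], [85, -21, 255, 6, 21], [85, -24, 290, 6, 25], [85, -27, 320, 6, 28], [85, -28, 328, 6, 29], [85, -28, 328, 6, 29], [85, -28, 328, 6, 29]]]'

```text
time_s: 33.35
ee_pos: [0.5461, 0.1257, 0.3006]
orientation: [0.0, 0.994, 0.113, -0.0]
ft_force: [0.3, 0.1, 0.5]
finger_gap: 0.0847
```

Run:
```python
from h import *
import pickle
grab_frame("scene");grab_frame("scene")
s=read_state();f=grab_frame("wrist");cv2.imwrite("pics/w16.png",f);pickle.dump(s,open("w16.pkl","wb"));print(s["ee_pos"],s["time_s"])
```

```text
[0.54631778 0.12523237 0.3008345 ] 33.45
```

Call:
move_arm --moves '[[[85, 0, 40, 0, 0], [85, 0, 80, 0, 0], [85, 0, 120, 0, 0], [85, 0, 148, 0, 0], [85, 0, 148, 0, 0], [85, 0, 148, 0, 0], [85, 0, 148, 0, 0]]]'

```text
time_s: 34.2
ee_pos: [0.5466, 0.2731, 0.301]
orientation: [0.001, 0.994, 0.112, 0.0]
ft_force: [0.8, -0.3, 0.1]
finger_gap: 0.0849
```

Run:
```python
from h import *
import pickle
s=read_state();f=grab_frame("wrist");cv2.imwrite("pics/w17.png",f);pickle.dump(s,open("w17.pkl","wb"));print(s["ee_pos"],s["time_s"])
g=cv2.imread("pics/w16.png")
cv2.imwrite("pics/w16c.png",cv2.resize(g[90:220,180:350],None,fx=4.5,fy=4.5,interpolation=cv2.INTER_CUBIC))
cv2.imwrite("pics/w17c.png",cv2.resize(f[110:240,290:460],None,fx=4.5,fy=4.5,interpolation=cv2.INTER_CUBIC))
```

```text
[0.54661464 0.27306457 0.30099203] 34.2
```

View pics/w16c.png

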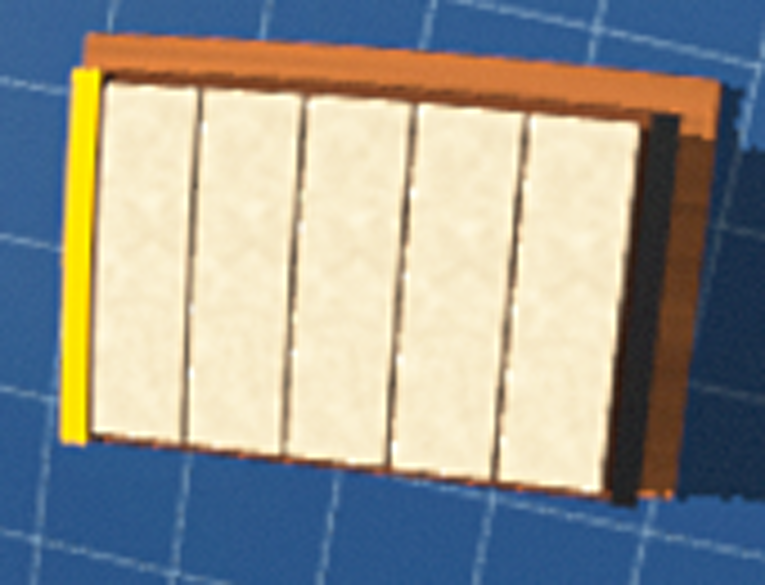

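View pics/w17c.png

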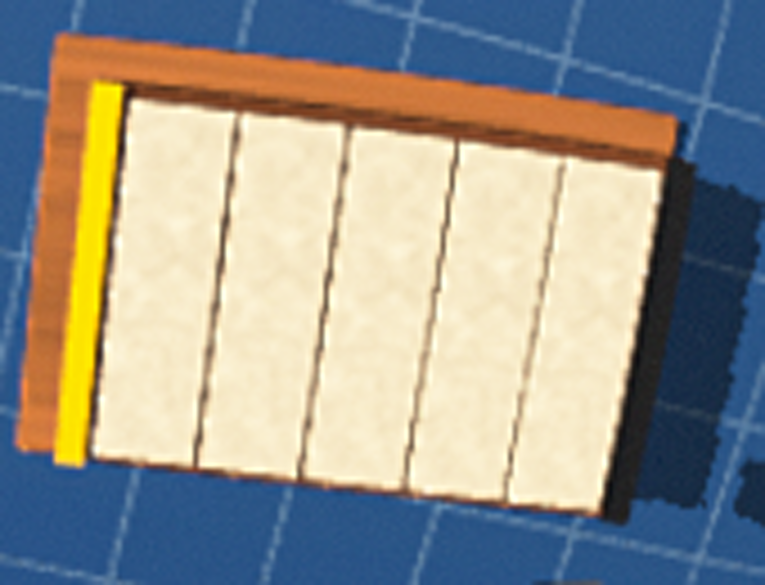

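Run:
```python
from h import *
import pickle
np.set_printoptions(precision=4,suppress=True)
s3=pickle.load(open("w16.pkl","rb"));s4=pickle.load(open("w17.pkl","rb"))
A=[(105,84),(201,90),(304,96),(414,104),(526,115),(640,124),(92,435),(184,443),(285,456),(390,468),(495,481),(602,493)]
B=[(131,98),(238,113),(348,127),(458,143),(564,159),(664,173),(92,460),(196,468),(301,481),(408,492),(508,503),(603,515)]
P=np.array([tri([ray("wrist",(180+a[0]/4.5-.5,90+a[1]/4.5-.5),s3),ray("wrist",(290+b[0]/4.5-.5,110+b[1]/4.5-.5),s4)])[0] for a,b in zip(A,B)])
z=(P[:6,2]+P[6:,2])/2*1000;print(z)
print("before",np.array([53.25,55.9,56.7,59.3,60.6,64.4]))
a=cv2.imread("pics/scene0.png");b=cv2.imread("pics/scene15.png");d=cv2.absdiff(a,b).max(2)
c=b.copy();c[d>60]=(0,0,255);cv2.imwrite("pics/diff.png",c)
```

```text
[50.1413 52.0385 53.5803 56.3481 58.8178 60.4213]
before [53.25 55.9  56.7  59.3  60.6  64.4 ]
```

View pics/diff.png

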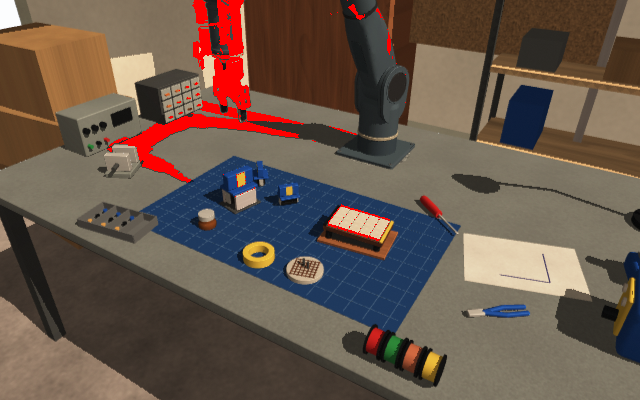

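The average drop is about 3.1 mm with roughly ±1 mm noise. A baseline error would shift all heights together, so I'll use the tray's top corners (known 10 mm) as a reference.

Run:
```python
from h import *
import pickle
np.set_printoptions(precision=4,suppress=True)
def T(n1,n2,a,b):
    s3=pickle.load(open(n1+".pkl","rb"));s4=pickle.load(open(n2+".pkl","rb"))
    return tri([ray("wrist",(180+a[0]/4.5-.5,90+a[1]/4.5-.5),s3),ray("wrist",(290+b[0]/4.5-.5,110+b[1]/4.5-.5),s4)])[0]
print("tray before",T("w3","w4",(100,28),(70,34)),T("w3","w4",(736,84),(690,120)))
print("tray after ",T("w16","w17",(86,35),(57,35)),T("w16","w17",(720,82),(676,116)))
# yellow lip corners: top-left/top-right, bottom-left
print("lip before",T("w3","w4",(88,62),(107,80)),T("w3","w4",(115,62),(138,84)),T("w3","w4",(69,434),(65,463)))
print("lip after ",T("w16","w17",(74,70),(92,82)),T("w16","w17",(101,70),(124,86)),T("w16","w17",(60,441),(54,463)))
```

```text
tray before [0.598  0.3031 0.0085] [0.622  0.1095 0.0068]
tray after  [0.5983 0.3032 0.0092] [0.6217 0.1098 0.0067]
lip before [0.5893 0.2894 0.0479] [0.5904 0.2811 0.0484] [0.4825 0.2763 0.0497]
lip after  [0.5892 0.2898 0.0475] [0.5903 0.2812 0.0486] [0.4823 0.277  0.049 ]
```

The yellow lip measures 48.4 mm. Strip1's edge now stands about 2 mm above it, as specified for home, and all the strips lie on one plane within 0.7 mm. Handing in.

```bash
python3 -c "
from cell import *
s=read_state();print(s['time_s'],s['ft_force'],s['finger_gap'])
print(close_job())"
```

```text
34.25 [-0.00952653  0.26655716 -0.03722531] 0.08480063309350744
the job is handed in; nothing more can be done
None
```

I rolled the board down in one stroke from the yellow end to the black end, put the roller back in its stand and handed the job in at 34 s. It reports no verdict.

- **Choosing the roller:** I took the largest of the three roller-like things, the one in the stand. The two smaller ones and the empty stand were left alone.
- **Push force:** strip1 went home under a slow press, with force about 7 N while it slid, then up to 11.5 N. Along the stroke, readings taken every 5 mm stayed between about 9.5 and 13.5 N. The drum travelled about 120 mm (about 6 rad of turn, from the travel) and was not lifted on the way.
- **Roller at the end:** it seated at the same height as when I picked it up. The pictures show it upright on both rails and released, with the gripper well away.
- **Bystanders:** comparing the scene with the start shows changes only at the arm, its shadow and the strips.
- **Strips at the end:** they lie on one plane within about 0.7 mm, with strip1 about 2 mm above the yellow lip, as it should be when home.

**One check disagreed:** the before-and-after height difference averaged only 3.1 mm (1.8 to 4 mm by position) instead of 4 mm. I put that down to the noise of about 1 mm in these measurements. The lip height and the force readings both point to the strips being home.

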